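# Latch the lifting hook onto the engine's bracket pin

## Robot

A 7-joint arm with a two-finger parallel gripper is mounted at the origin on the work surface. World frame = base frame: x ahead of the robot, y to its left, z up, the work surface at z = 0. Lengths are in m, angles in degrees, forces in N, time in s.
With the tool pointing down it reaches from about 0.425 to 0.875 m from the base axis. Payload 4.7 kg.
Tool frame: the origin (TCP) lies at the very end of the fingers, on their centre line; the grasp point (between the pads) lies 19 mm behind it; z points along the fingers, y is the direction in which the jaws open and shut (so a half turn about z gives the same grasp; the last joint's range is limited). The gripper opens to 87 mm and grips with 3 to 60 N. Pads are 19 mm wide; open, the fingers measure 117 mm over their backs; the gripper's body (75 mm by 190 mm) begins 51 mm behind the grasp point.
Start: joints at [-65.942, 18.392, -4.016, 83.108, 1.295, 78.541, -3.26], TCP at [0.257, 0.597, 0.223] pointing down, gripper open.
Joint ranges: [-163.93, 163.93], [-17.29, 119.83], [-79.2, 71.16], [3.27, 140.29], [-89.18, 269.18], [5.43, 117.66], [-154.24, 154.24]. Speed limits (degrees/s): [147.25, 147.25, 180, 180, 180, 180, 180].

## Interface

Orientations are given as [roll, pitch, yaw] about the fixed x, y, z axes, in that order (R = Rz(yaw) Ry(pitch) Rx(roll)).
In Python, from cell import sensors, imaging, ticket gives the robot as it stands.
- The arm moves only by the tool carry_out, never from a script. Its argument "plan" is a list of rows, each an object of numbers: "fingers": the closure, from -1 (fully open) to 1 (shut); "dx", "dy", "dz": the shift along the tool's x, y, z normalised to -1 to 1, where 1 is 0.03 m; "rx", "ry", "rz": the turn, a rotation vector about the tool's x, y, z normalised to -1 to 1, where 1 is 10 degrees. A call has 1 to 12 rows; each row shifts and turns the commanded pose from where the row before left it, along the tool's axes as they then stand; what a row does not reach is not made up. A row lasts 1/8 s, in which the tool goes at most 62.5 mm and 10.7 degrees, less where a joint would pass 70% of its speed; a pose out of reach is approached as far as the arm can. A call with a number of a shift or a turn outside -1 to 1 is refused whole. A call with a gripper value outside its range is refused whole. The fingers move at their own pace and stop on an object; "force" is the grip in N (left out, the last holds). Time passes only in rows, so rows that do not move let the fingers close. It gives the time, the measured TCP pose, the force and the opening at its end, in the units of the state.
- sensors.get_obs(): the state, without advancing time (a new reading comes with each control period).
- imaging.read_camera(name): name is "scene" or "top" or "wrist"; returns a dict with "color" (420x560x3 uint8, red, green, blue), "mtx" (3x3 intrinsics, pixels), "dist_coeffs" ([k1, k2, p1, p2, k3] as OpenCV has them; the pictures are not rectified), "extrinsics" (4x4, takes a point from world to camera coordinates); the wrist camera has in their place "tool_from_camera" (4x4, takes a point from camera to tool coordinates, whose origin is the TCP and whose axes are the flange's). Camera axes: x right, y down, z forward; pixel columns grow to the right and rows downward; lengths in m; the calibration is good to about 2 mm. A picture is of the moment at which its call begins: read the wrist's pose just before it. There is no depth.
- ticket.sign_off(): hands the job in, once; it reports no verdict.
The state is a dict: "time_s": time; "qpos": joint angles; "joint_velocities": joint speeds; "effort": joint torques, N m; "tool_pos": TCP position; "tool_rot": TCP orientation; "force": force on the tool from outside, world axes, zero at the start; "wrist_torque": the same for the moment, N m; "grip_width": finger opening in m.
Only numpy, scipy, OpenCV 4.12 (cv2) and the standard library are available. Lean on these libraries where they do the work, as an engineer would, in place of code of your own. Each camera call takes 0.05 s, during which the arm holds its last target.

## Task

Take the lifting hook that has the sprung safety latch out of the wooden rack and push its mouth onto the steel pin of the engine's lifting bracket until the latch flips shut behind the pin. Then draw the hook up so that the pin seats in the bowl and prove it with a steady upward pull of about 15 N for a second - never push or pull on the bracket with more than 30 N, it is only bolted into thin alloy - and let the hook down gently until it hangs on the pin by itself, still latched. Leave the plain hook in the rack and do not shift the ratchet, the socket or the oil filter lying round about.

Things in the scene. Friction and masses are not known exactly. Their poses are not given: they have to be found in the camera images.
- hook: Loose dark steel lifting hook WITH latch, about 0.5 kg, standing in one rack slot. Origin: centre of the bowl; z up the shank, mouth faces +x, y = thickness. Bar 16 mm, outline 62 mm wide; flat heel at z -33, tip top at z 12 (x 25), mouth between tip and neck (z 48). Bowl inner radius 15. Shank 22 x 18 (y), z 48 to 80; above it the eye, 18 thick, top at z 110. Grip shank or eye across y.
- latch (a joint): Thin bright steel safety latch in the hook's mouth, hinged under the neck at x 8, z 48 and 41 mm long, reaching down to the inside of the tip. 0 = shut; opens only inward (towards the back of the hook), stop at 0.8 rad. Its light spring gives 2 to 5 N at the pin; it flips shut as soon as the pin has sunk below its end.
- bowl (a point): Point on the hook, 9 mm below its origin: where the centre of the pin lies when the pin is fully seated in the bowl.
- neck (a point): Point on the hook, 41 mm above its origin, in the middle under the neck: where the centre of the pin lies when the hook hangs slack on it.
- pin_nominal (a point): Drawing position of the centre of the bracket's steel cross pin, fixed on the engine at x -55, y 0, z 226. The pin itself (12 mm thick, level, along engine y) is NOT measured: its bracket is clamped in long slots and on packing, so it lies up to 18 mm fore or aft (engine x) and up to 6 mm above or below this point. Find it by eye or feel.
- engine: Motorcycle engine bottom end, alloy, fixed on a 400 x 260 mm board; origin under its centre on the bench, x from gearbox to crank end (away from the robot), z up. Lifting bracket on the 135 mm high gearbox (x -145 to 35): two upright cheeks 44 mm apart inside, 30 wide (x), top 15 above the pin; 90 mm free under the pin, 50 fore and aft. Cylinder deck studs to 233 high, from x 25 to 150.
- rack: Fixed wooden rack block, 90 (x) x 220 (y) x 44 mm high, with two slots 70 (x) x 21 mm, 34 deep, at y +55 and -55; the latched hook stands in either one, the plain hook in the other, both shank up, mouth to the rack's +x. Origin under its centre on the bench.
- plain_hook: The other hook in the rack: same size and steel, but with an open mouth, no latch. Not wanted. Origin at the centre of its bowl, z up.
- ratchet: Ratchet handle lying on the bench, 210 mm long, bystander. Origin on its underside.
- socket: Steel socket standing on the bench, 26 mm across, 32 mm high, bystander. Origin on its underside.
- filter: Black oil filter, 66 mm across, 75 mm high, bystander. Origin on its underside.
There are look-alikes about, which are no part of the job. What is shaped like the hook but purple or turquoise is not meant.

How it is judged:
By the outcome, as a careful person would: the job done as asked, in the order asked, and still so for the second after the job is handed in, with the robot touching nothing.
It also fails if it takes over 70 s, if anything falls off the work surface, if the arm or the gripper's body presses on something with over 40 N, if the wrist force passes 120 N, or if a joint passes its speed limit or range.

## Working session

There is one attempt and no reset: what is moved stays moved. The work goes in short steps, Python scripts to look and compute and a tool call to move; the robot and the scene stay as the last step left them, time stands still between calls to the robot, and variables do not carry over. Pictures are saved under pics/ and viewed, and the job is handed in when it is done.

Besides the shell and the picture viewer there is one more tool, called by a JSON object that holds its "name" and its "arguments", one argument or row to a line. carry_out: Moves the arm, as the interface text tells. Scaled input: -1 to 1 covers 0.03 m each way for a shift and 10 degrees each way for a turn. Its arguments: {"type":"object","properties":{"plan":{"type":"array"},"force":{"type":"number"}},"required":["plan"]}

```bash
ls; mkdir -p pics
python3 - <<'E'
from cell import sensors, imaging
import cv2
print(sensors.get_obs())
for n in ["scene","top","wrist"]:
    r=imaging.read_camera(n); cv2.imwrite(f"pics/{n}0.png",r["color"][:,:,::-1])
    print(n,{k:v for k,v in r.items() if k!="color"})
E
```

```text
pics
{'time_s': 0.0, 'qpos': array([-65.94166391,  18.43998657,  -4.01704945,  83.17559259,
         1.29268767,  78.54236309,  -3.25953065]), 'joint_velocities': array([ 0.02854936,  0.00836209, -0.00022233, -0.13210036,  0.12191462,
        0.06586259,  0.02205293]), 'effort': array([-5.08877019e-04, -4.91285527e+01, -4.04332392e-01, -3.12533212e+01,
       -6.39488082e-02,  4.37767943e-02,  1.79904182e-04]), 'tool_pos': array([0.25638162, 0.59667838, 0.22144518]), 'tool_rot': array([-1.79887183e+02,  3.13324929e-03,  1.56752880e+02]), 'force': array([-0.33507007,  0.15083238,  0.60733834]), 'wrist_torque': array([ 0.00395366, -0.04797589,  0.03650117]), 'grip_width': 0.08669315678216713}
scene {'mtx': array([[535.41808013,   0.        , 272.88161448],
       [  0.        , 535.41808013, 203.77229404],
       [  0.        ,   0.        ,   1.        ]]), 'dist_coeffs': array([-0.10419166,  0.        ,  0.        ,  0.        ,  0.        ]), 'extrinsics': array([[-0.02860654,  0.99954251, -0.00982004,  0.12468443],
       [ 0.75931432,  0.01534002, -0.65054319, -0.27024365],
      
[... 548 characters left out ...]
82,  1.01885096],
       [ 0.        ,  0.        ,  0.        ,  1.        ]])}
wrist {'mtx': array([[290.62160442,   0.        , 282.42387021],
       [  0.        , 290.62160442, 209.08533772],
       [  0.        ,   0.        ,   1.        ]]), 'dist_coeffs': array([-0.04761233,  0.        ,  0.        ,  0.        ,  0.        ]), 'tool_from_camera': array([[ 2.54678261e-04, -9.55783696e-01, -2.94070505e-01,
         8.14055996e-02],
       [ 9.99999957e-01,  2.01024728e-04,  2.12677204e-04,
        -2.88040539e-04],
       [-1.44157960e-04, -2.94070546e-01,  9.55783706e-01,
        -1.61959213e-01],
       [ 0.00000000e+00,  0.00000000e+00,  0.00000000e+00,
         1.00000000e+00]])}
```

View pics/scene0.png

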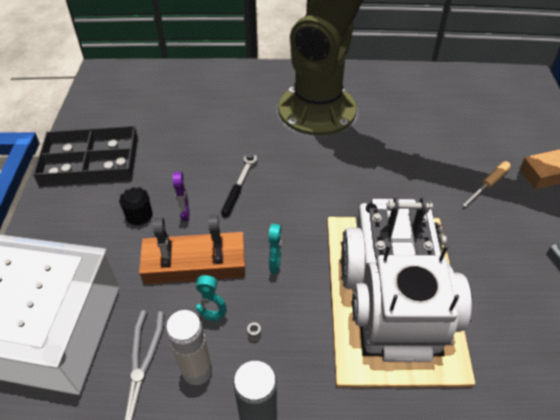

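View pics/top0.png

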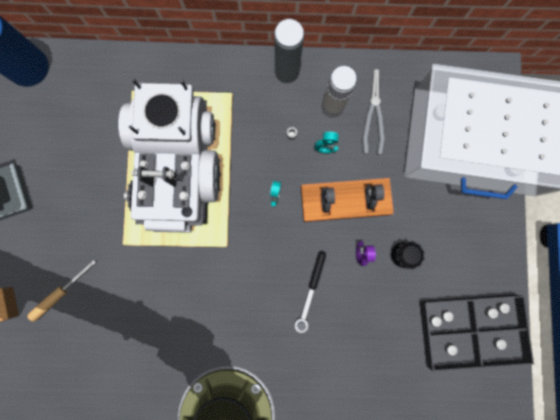

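View pics/wrist0.png

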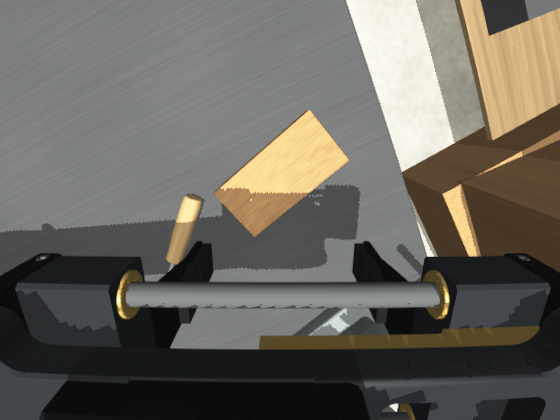

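```bash
cat > h.py <<'E'
import numpy as np, cv2
from scipy.spatial.transform import Rotation as R
from cell import sensors, imaging
def tool():
    o=sensors.get_obs(); T=np.eye(4); T[:3,:3]=R.from_euler('xyz',o['tool_rot'],degrees=True).as_matrix(); T[:3,3]=o['tool_pos']; return T
def cam(n):
    T=tool(); r=imaging.read_camera(n)
    r['wc']=T@r['tool_from_camera'] if n=='wrist' else np.linalg.inv(r['extrinsics'])
    return r
def ray(r,px):
    p=cv2.undistortPoints(np.array(px,float).reshape(-1,1,2),r['mtx'],r['dist_coeffs']).reshape(-1,2)
    d=np.c_[p,np.ones(len(p))]@r['wc'][:3,:3].T
    return r['wc'][:3,3],d
def atz(r,px,z):
    o,d=ray(r,px); return o+d*((np.asarray(z)-o[2])/d[:,2])[:,None]
def proj(r,P):
    cw=np.linalg.inv(r['wc']); 
    p,_=cv2.projectPoints(np.array(P,float).reshape(-1,1,3),cv2.Rodrigues(cw[:3,:3])[0],cw[:3,3],r['mtx'],r['dist_coeffs']); return p.reshape(-1,2)
def crop(r,f,x0,y0,x1,y1,s):
    c=r['color'][y0:y1,x0:x1,::-1]; cv2.imwrite('pics/'+f,cv2.resize(c,None,fx=s,fy=s,interpolation=cv2.INTER_CUBIC))
E
python3 - <<'E'
from h import *
s=cam('scene');t=cam('top')
crop(s,'s_rack.png',130,190,260,290,6)
crop(s,'s_eng.png',325,190,475,385,3)
crop(t,'t_rack.png',290,165,400,230,7)
crop(t,'t_eng.png',110,75,240,250,3)
E
```

```text
(no output)
```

View pics/s_rack.png

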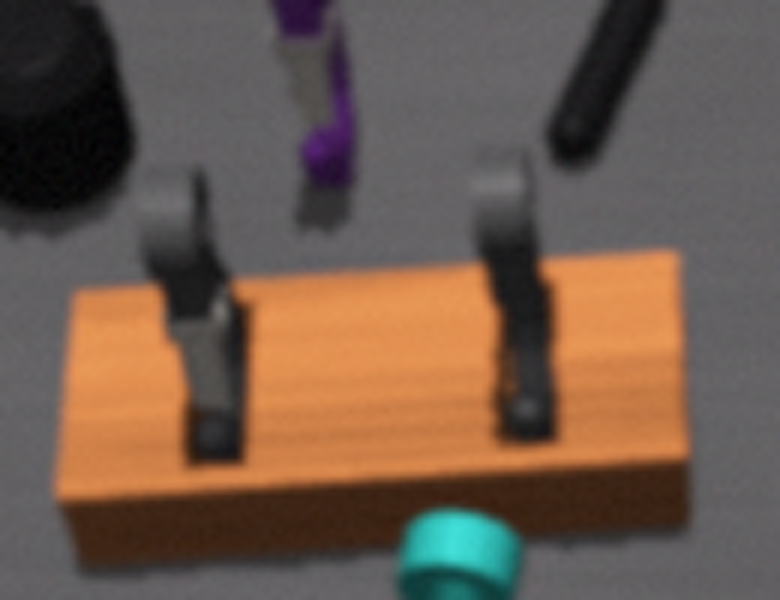

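View pics/s_eng.png

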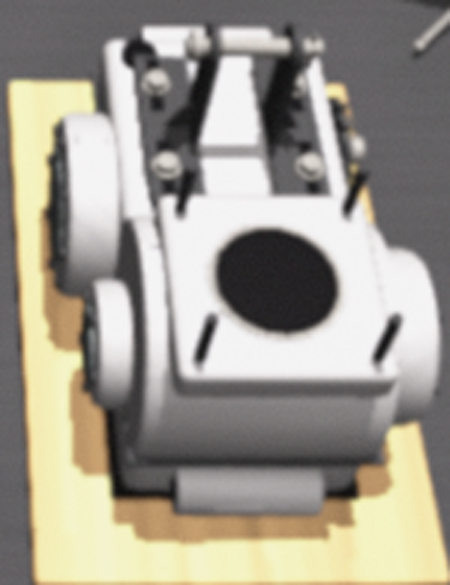

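View pics/t_rack.png

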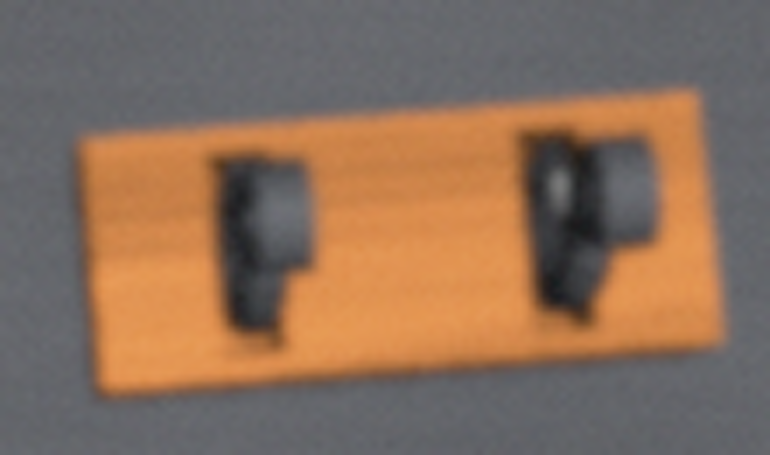

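View pics/t_eng.png

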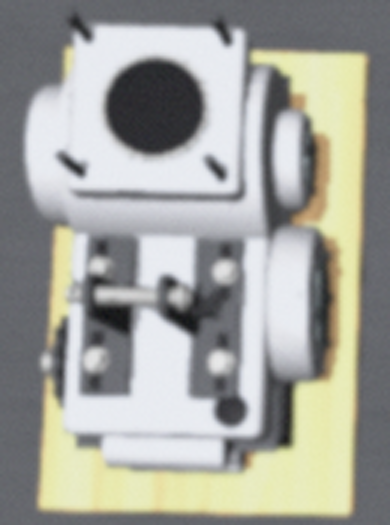

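Run:
```python
from h import *
np.set_printoptions(precision=4,suppress=True)
s=cam('scene');t=cam('top')
A=atz(s,[(142.5,238.3),(243.3,232),(244.7,266.7),(139.7,273)],.044)
B=atz(t,[(390,177.9),(301.4,184.7),(304.3,221.4),(393.6,214.7)],.044)  # far?
print(A);print(B)
for z in(.0,.02):
  C=atz(t,[(131.7,91),(232.7,93.3),(227.3,246.7),(122.7,245)],z);print(z,C,C.mean(0),np.linalg.norm(C-np.roll(C,1,0),axis=1))
for z in(.0,.02):print(atz(s,[(328.3,216.7),(440,217.3),(336.7,384.3)],z))
```

```text
[[ 0.5012 -0.3958  0.044 ]
 [ 0.4787 -0.1756  0.044 ]
 [ 0.5698 -0.1668  0.044 ]
 [ 0.5914 -0.3851  0.044 ]]
[[ 0.5889 -0.3897  0.044 ]
 [ 0.5657 -0.1692  0.044 ]
 [ 0.4745 -0.1782  0.044 ]
 [ 0.497  -0.3984  0.044 ]]
0.0 [[0.8098 0.2803 0.    ]
 [0.8123 0.0151 0.    ]
 [0.4081 0.0137 0.    ]
 [0.4059 0.2778 0.    ]] [0.609  0.1467 0.    ] [0.4039 0.2652 0.4042 0.2642]
0.02 [[0.802  0.2729 0.02  ]
 [0.8046 0.0127 0.02  ]
 [0.4079 0.0113 0.02  ]
 [0.4057 0.2705 0.02  ]] [0.6051 0.1419 0.02  ] [0.3963 0.2602 0.3966 0.2592]
[[ 0.3956  0.0169 -0.    ]
 [ 0.3923  0.2815  0.    ]
 [ 0.8023  0.0182  0.    ]]
[[0.4119 0.0149 0.02  ]
 [0.4087 0.2741 0.02  ]
 [0.8103 0.0162 0.02  ]]
```

Run:
```python
from h import *
np.set_printoptions(precision=4,suppress=True)
s=cam('scene');t=cam('top')
def tri(a,b):
    o1,d1=ray(s,[a]);o2,d2=ray(t,[b]);d1=d1[0];d2=d2[0]
    k=np.linalg.lstsq(np.c_[d1,-d2],o2-o1,rcond=None)[0];p=o1+d1*k[0];q=o2+d2*k[1];return (p+q)/2,(p-q)
print(tri((411,204.3),(152.7,173.3)))
crop(s,'s_pin.png',370,190,455,250,9)
crop(t,'t_pin.png',120,145,200,215,9)
# hook eye top centre
print(proj(s,[(.5389,-.3371,.153)]),proj(t,[(.5389,-.3371,.153)]))
```

```text
(array([0.5504, 0.1459, 0.2285]), array([0.    , 0.0034, 0.001 ]))
[[157.3272 221.0397]] [[379.7188 190.762 ]]
```

View pics/s_pin.png

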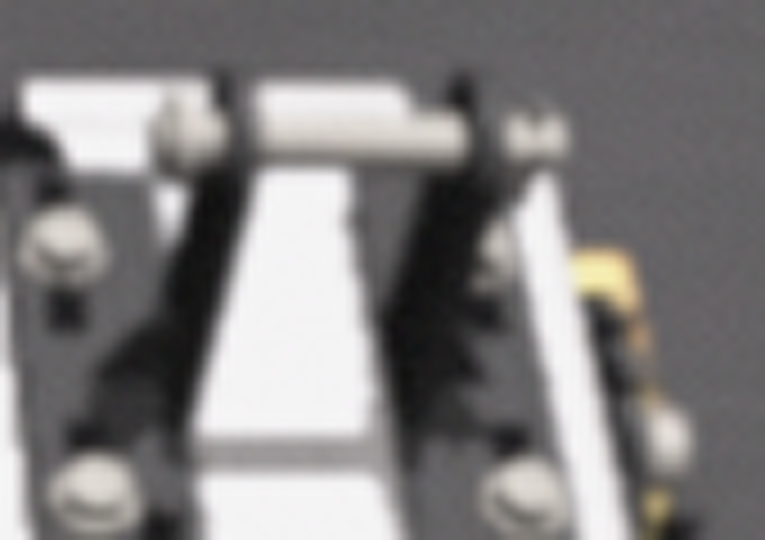

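View pics/t_pin.png

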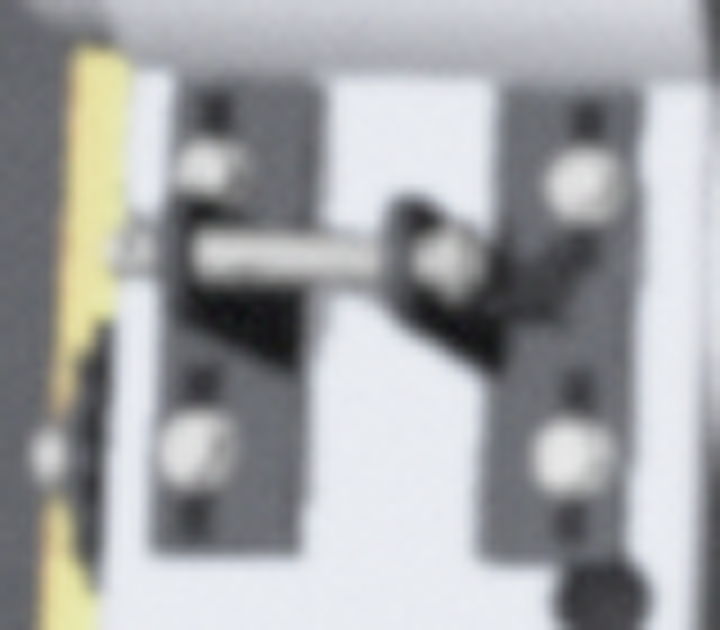

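```bash
cat > plan.py <<'E'
# plan.py x y z yaw [n]  : rows from current measured pose to target, equal steps
import sys,json; from h import *
def rows(P0,y0,P1,y1,n=None,rot_frac=1.0):
    P0=np.array(P0);P1=np.array(P1);dy=(y1-y0+180)%360-180
    if n is None: n=int(max(np.ceil(np.linalg.norm(P1-P0)/.0285),np.ceil(abs(dy)/9.5),1))
    out=[];P=P0.copy();yw=y0
    for i in range(n):
        tgt=P0+(P1-P0)*(i+1)/n
        Rt=R.from_euler('xyz',[180,0,yw],degrees=True).as_matrix()
        d=np.round(Rt.T@(tgt-P)/.03,2); r=np.round(-((y0+dy*(i+1)/n)-yw)/10,2)
        P=P+Rt@(d*.03); yw-=r*10
        out.append(dict(dx=float(d[0]),dy=float(d[1]),dz=float(d[2]),rz=float(r)))
    return out,P,yw
if __name__=='__main__':
    a=[float(v) for v in sys.argv[1:]]
    o=sensors.get_obs()
    rr,P,y=rows(o['tool_pos'],o['tool_rot'][2],a[:3],a[3],int(a[4]) if len(a)>4 else None)
    print(len(rr),P,y)
    for i in range(0,len(rr),12): print(json.dumps(rr[i:i+12]).replace(' ',''))
E
python3 plan.py 0.38 0.40 0.34 60
```

```text
11 [0.38005054 0.40000488 0.3400875 ] 59.95231865204684
[{"dx":-0.58,"dy":-0.4,"dz":-0.36,"rz":0.88},{"dx":-0.63,"dy":-0.31,"dz":-0.35,"rz":0.88},{"dx":-0.68,"dy":-0.21,"dz":-0.36,"rz":0.88},{"dx":-0.69,"dy":-0.1,"dz":-0.35,"rz":0.88},{"dx":-0.71,"dy":0.01,"dz":-0.36,"rz":0.88},{"dx":-0.7,"dy":0.11,"dz":-0.36,"rz":0.88},{"dx":-0.67,"dy":0.22,"dz":-0.35,"rz":0.88},{"dx":-0.62,"dy":0.32,"dz":-0.36,"rz":0.88},{"dx":-0.58,"dy":0.41,"dz":-0.35,"rz":0.88},{"dx":-0.5,"dy":0.49,"dz":-0.36,"rz":0.88},{"dx":-0.42,"dy":0.57,"dz":-0.36,"rz":0.88}]
```

{"name": "carry_out", "arguments": {
  "plan": [
    {"fingers": -1, "dx": -0.58, "dy": -0.4, "dz": -0.36, "rz": 0.88},
    {"dx": -0.63, "dy": -0.31, "dz": -0.35, "rz": 0.88},
    {"dx": -0.68, "dy": -0.21, "dz": -0.36, "rz": 0.88},
    {"dx": -0.69, "dy": -0.1, "dz": -0.35, "rz": 0.88},
    {"dx": -0.71, "dy": 0.01, "dz": -0.36, "rz": 0.88},
    {"dx": -0.7, "dy": 0.11, "dz": -0.36, "rz": 0.88},
    {"dx": -0.67, "dy": 0.22, "dz": -0.35, "rz": 0.88},
    {"dx": -0.62, "dy": 0.32, "dz": -0.36, "rz": 0.88},
    {"dx": -0.58, "dy": 0.41, "dz": -0.35, "rz": 0.88},
    {"dx": -0.5, "dy": 0.49, "dz": -0.36, "rz": 0.88},
    {"dx": -0.42, "dy": 0.57, "dz": -0.36, "rz": 0.88}
  ]
}}

```text
validation failed for argument at $.pl...
```

```bash
python3 plan.py 0.49 0.146 0.34 5
```

```text
19 [0.48984649 0.14603758 0.3400875 ] 4.9523186520468485
[{"dx":-0.69,"dy":-0.57,"dz":-0.21,"rz":0.8},{"dx":-0.76,"dy":-0.46,"dz":-0.2,"rz":0.8},{"dx":-0.82,"dy":-0.35,"dz":-0.21,"rz":0.8},{"dx":-0.86,"dy":-0.24,"dz":-0.2,"rz":0.79},{"dx":-0.88,"dy":-0.12,"dz":-0.21,"rz":0.8},{"dx":-0.89,"dy":0.01,"dz":-0.21,"rz":0.8},{"dx":-0.88,"dy":0.13,"dz":-0.2,"rz":0.8},{"dx":-0.86,"dy":0.26,"dz":-0.21,"rz":0.8},{"dx":-0.81,"dy":0.36,"dz":-0.21,"rz":0.8},{"dx":-0.75,"dy":0.48,"dz":-0.2,"rz":0.8},{"dx":-0.68,"dy":0.58,"dz":-0.21,"rz":0.8},{"dx":-0.59,"dy":0.67,"dz":-0.2,"rz":0.79}]
[{"dx":-0.49,"dy":0.74,"dz":-0.21,"rz":0.8},{"dx":-0.39,"dy":0.8,"dz":-0.21,"rz":0.8},{"dx":-0.26,"dy":0.85,"dz":-0.2,"rz":0.8},{"dx":-0.15,"dy":0.88,"dz":-0.21,"rz":0.8},{"dx":-0.03,"dy":0.89,"dz":-0.2,"rz":0.8},{"dx":0.1,"dy":0.89,"dz":-0.21,"rz":0.8},{"dx":0.22,"dy":0.86,"dz":-0.21,"rz":0.8}]
```

{"name": "carry_out", "arguments": {
  "plan": [
    {"fingers": -1, "dx": -0.58, "dy": -0.4, "dz": -0.36, "rx": 0, "ry": 0, "rz": 0.88},
    {"fingers": -1, "dx": -0.63, "dy": -0.31, "dz": -0.35, "rx": 0, "ry": 0, "rz": 0.88}
  ]
}}

```text
time_s: 0.7
tool_pos: [0.279, 0.561, 0.2439]
tool_rot: [-180.0, 0.0, 138.9]
force: [0.2, 0.3, -0.3]
grip_width: 0.0869
```

{"name": "carry_out", "arguments": {
  "plan": [
    {"fingers": -1, "rx": 0, "ry": 0, "dx": -0.67, "dy": -0.2, "dz": -0.36, "rz": 0.88},
    {"fingers": -1, "rx": 0, "ry": 0, "dx": -0.7, "dy": -0.1, "dz": -0.35, "rz": 0.87},
    {"fingers": -1, "rx": 0, "ry": 0, "dx": -0.71, "dy": 0.01, "dz": -0.36, "rz": 0.88},
    {"fingers": -1, "rx": 0, "ry": 0, "dx": -0.69, "dy": 0.11, "dz": -0.35, "rz": 0.88},
    {"fingers": -1, "rx": 0, "ry": 0, "dx": -0.67, "dy": 0.22, "dz": -0.36, "rz": 0.87},
    {"fingers": -1, "rx": 0, "ry": 0, "dx": -0.62, "dy": 0.32, "dz": -0.36, "rz": 0.88},
    {"fingers": -1, "rx": 0, "ry": 0, "dx": -0.57, "dy": 0.42, "dz": -0.35, "rz": 0.88},
    {"fingers": -1, "rx": 0, "ry": 0, "dx": -0.51, "dy": 0.49, "dz": -0.36, "rz": 0.87},
    {"fingers": -1, "rx": 0, "ry": 0, "dx": -0.42, "dy": 0.57, "dz": -0.35, "rz": 0.88}
  ]
}}

```text
time_s: 1.82
tool_pos: [0.3811, 0.4001, 0.3404]
tool_rot: [180.0, -0.0, 60.0]
force: [0.7, -0.6, 0.4]
grip_width: 0.0875
```

```bash
python3 plan.py 0.49 0.146 0.34 5 10
```

```text
10 [0.48988201 0.14586363 0.34011494] 4.962695302075822
[{"fingers":-1.0,"rx":0,"ry":0,"dx":-0.55,"dy":0.74,"dz":0.0,"rz":0.55},{"fingers":-1.0,"rx":0,"ry":0,"dx":-0.48,"dy":0.79,"dz":0.0,"rz":0.55},{"fingers":-1.0,"rx":0,"ry":0,"dx":-0.4,"dy":0.83,"dz":0.0,"rz":0.55},{"fingers":-1.0,"rx":0,"ry":0,"dx":-0.32,"dy":0.86,"dz":0.01,"rz":0.55},{"fingers":-1.0,"rx":0,"ry":0,"dx":-0.23,"dy":0.89,"dz":-0.0,"rz":0.55},{"fingers":-1.0,"rx":0,"ry":0,"dx":-0.15,"dy":0.91,"dz":-0.0,"rz":0.55},{"fingers":-1.0,"rx":0,"ry":0,"dx":-0.06,"dy":0.92,"dz":-0.0,"rz":0.55},{"fingers":-1.0,"rx":0,"ry":0,"dx":0.03,"dy":0.92,"dz":0.0,"rz":0.55},{"fingers":-1.0,"rx":0,"ry":0,"dx":0.11,"dy":0.92,"dz":0.0,"rz":0.55},{"fingers":-1.0,"rx":0,"ry":0,"dx":0.2,"dy":0.9,"dz":0.0,"rz":0.55}]
```

{"name": "carry_out", "arguments": {
  "plan": [
    {"fingers": -1, "rx": 0, "ry": 0, "dx": -0.55, "dy": 0.74, "dz": 0, "rz": 0.55},
    {"fingers": -1, "rx": 0, "ry": 0, "dx": -0.48, "dy": 0.79, "dz": 0, "rz": 0.55},
    {"fingers": -1, "rx": 0, "ry": 0, "dx": -0.4, "dy": 0.83, "dz": 0, "rz": 0.55},
    {"fingers": -1, "rx": 0, "ry": 0, "dx": -0.32, "dy": 0.86, "dz": 0, "rz": 0.55},
    {"fingers": -1, "rx": 0, "ry": 0, "dx": -0.23, "dy": 0.89, "dz": 0, "rz": 0.55},
    {"fingers": -1, "rx": 0, "ry": 0, "dx": -0.15, "dy": 0.91, "dz": 0, "rz": 0.55},
    {"fingers": -1, "rx": 0, "ry": 0, "dx": -0.06, "dy": 0.92, "dz": 0, "rz": 0.55},
    {"fingers": -1, "rx": 0, "ry": 0, "dx": 0.03, "dy": 0.92, "dz": 0, "rz": 0.55},
    {"fingers": -1, "rx": 0, "ry": 0, "dx": 0.11, "dy": 0.92, "dz": 0, "rz": 0.55},
    {"fingers": -1, "rx": 0, "ry": 0, "dx": 0.2, "dy": 0.9, "dz": 0, "rz": 0.55},
    {"fingers": -1, "rx": 0, "ry": 0, "dx": 0, "dy": 0, "dz": 0, "rz": 0}
  ]
}}

```text
time_s: 3.2
tool_pos: [0.4916, 0.1445, 0.3402]
tool_rot: [180.0, -0.0, 5.0]
force: [0.0, 0.3, 1.2]
grip_width: 0.0871
```

Run:
```python
from h import *
import pickle
r=cam('wrist'); crop(r,'w1.png',0,0,560,420,1.4); print(sensors.get_obs()['tool_pos'],sensors.get_obs()['qpos'])
pickle.dump(r,open('w1.pkl','wb'));print(proj(r,[(.5504,.1459,.2285)]))
```

```text
[0.49092692 0.14653996 0.34007687] [ -45.59041477   -1.14711169   25.7593083    91.96526187    0.45820799
   89.04441658 -104.63802733]
[[286.35902405 144.84412044]]
```

View pics/w1.png

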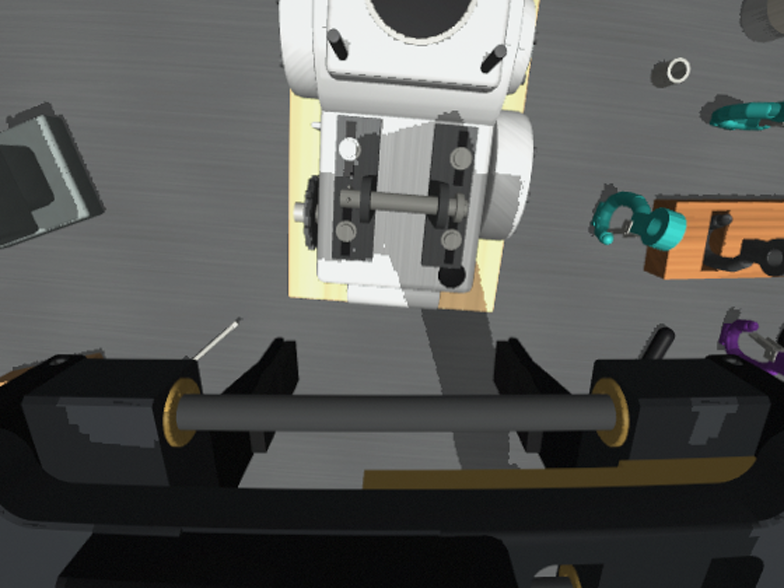

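{"name": "carry_out", "arguments": {
  "plan": [
    {"fingers": -1, "rx": 0, "ry": 0, "dx": -0.08, "dy": 0.94, "dz": 0.0, "rz": -0.07},
    {"fingers": -1, "rx": 0, "ry": 0, "dx": -0.08, "dy": 0.94, "dz": 0.0, "rz": 0},
    {"fingers": -1, "rx": 0, "ry": 0, "dx": -0.08, "dy": 0.94, "dz": 0.0, "rz": 0},
    {"fingers": -1, "rx": 0, "ry": 0, "dx": -0.08, "dy": 0.94, "dz": 0.0, "rz": 0},
    {"fingers": -1, "rx": 0, "ry": 0, "dx": -0.08, "dy": 0.94, "dz": 0.1, "rz": 0},
    {"fingers": -1, "rx": 0, "ry": 0, "dx": -0.08, "dy": 0.94, "dz": 0.1, "rz": 0},
    {"fingers": -1, "rx": 0, "ry": 0, "dx": -0.08, "dy": 0.94, "dz": 0.1, "rz": 0},
    {"fingers": -1, "rx": 0, "ry": 0, "dx": -0.08, "dy": 0.94, "dz": 0.1, "rz": 0},
    {"fingers": -1, "rx": 0, "ry": 0, "dx": -0.08, "dy": 0.94, "dz": 0.1, "rz": 0},
    {"fingers": -1, "rx": 0, "ry": 0, "dx": -0.08, "dy": 0.94, "dz": 0.1, "rz": 0},
    {"fingers": -1, "rx": 0, "ry": 0, "dx": -0.08, "dy": 0.94, "dz": 0.1, "rz": 0},
    {"fingers": -1, "rx": 0, "ry": 0, "dx": -0.08, "dy": 0.94, "dz": 0.1, "rz": 0}
  ]
}}

```text
time_s: 4.75
tool_pos: [0.4976, -0.1915, 0.3158]
tool_rot: [-180.0, -0.0, 6.2]
force: [-0.3, -0.3, 0.0]
grip_width: 0.0871
```

{"name": "carry_out", "arguments": {
  "plan": [
    {"fingers": -1, "rx": 0, "ry": 0, "dx": -0.08, "dy": 0.94, "dz": 0.1, "rz": 0},
    {"fingers": -1, "rx": 0, "ry": 0, "dx": -0.08, "dy": 0.94, "dz": 0.1, "rz": 0},
    {"fingers": -1, "rx": 0, "ry": 0, "dx": -0.08, "dy": 0.94, "dz": 0.1, "rz": 0},
    {"fingers": -1, "rx": 0, "ry": 0, "dx": -0.08, "dy": 0.94, "dz": 0.1, "rz": 0},
    {"fingers": -1, "rx": 0, "ry": 0, "dx": -0.08, "dy": 0.94, "dz": 0.1, "rz": 0},
    {"fingers": -1, "rx": 0, "ry": 0, "dx": 0, "dy": 0, "dz": 0, "rz": 0}
  ]
}}

```text
time_s: 5.5
tool_pos: [0.4995, -0.3347, 0.3002]
tool_rot: [180.0, 0.1, 5.9]
force: [0.2, -0.2, -0.2]
grip_width: 0.0873
```

Run:
```python
from h import *
import pickle
r=cam('wrist'); crop(r,'w2.png',0,0,560,420,1.4); print(sensors.get_obs()['tool_pos'],sensors.get_obs()['tool_rot'],sensors.get_obs()['qpos'])
pickle.dump(r,open('w2.pkl','wb'))
```

```text
[ 0.50005408 -0.33328781  0.30034535] [-1.79959683e+02  4.15320955e-02  5.99995734e+00] [-12.7164976   15.03143828  53.98727644  84.96895385 -12.13451455
  86.20429447 -42.85504903]
```

View pics/w2.png

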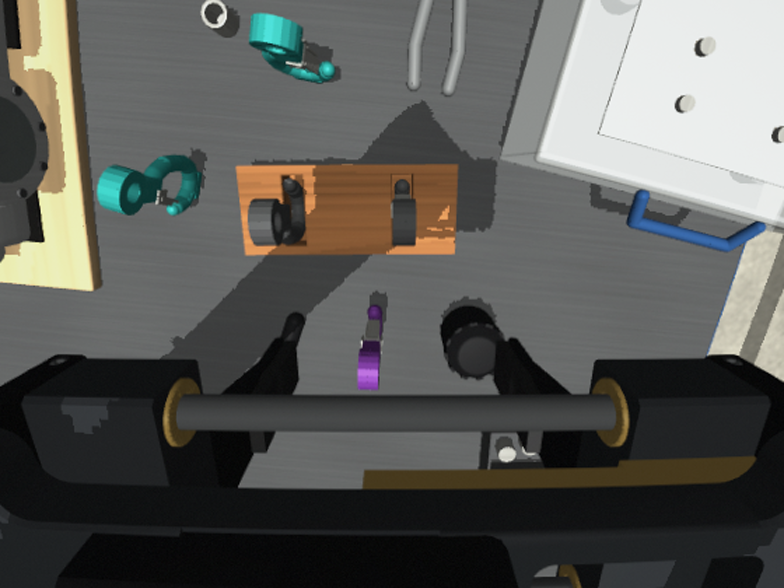

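Run:
```python
from h import *
import pickle
np.set_printoptions(precision=4,suppress=True)
r=pickle.load(open('w2.pkl','rb')); crop(r,'w2c.png',160,105,340,195,4.4)
C=atz(r,np.array([(237,167),(458,164),(455,254),(246,255)])/1.4,.044);print(C,C.mean(0))
print(proj(r,[(.5389,-.3371,.153)]))
```

```text
[[ 0.565  -0.17    0.044 ]
 [ 0.5896 -0.3875  0.044 ]
 [ 0.4998 -0.3975  0.044 ]
 [ 0.4764 -0.1792  0.044 ]] [ 0.5327 -0.2836  0.044 ]
[[288.3631 160.6881]]
```

View pics/w2c.png

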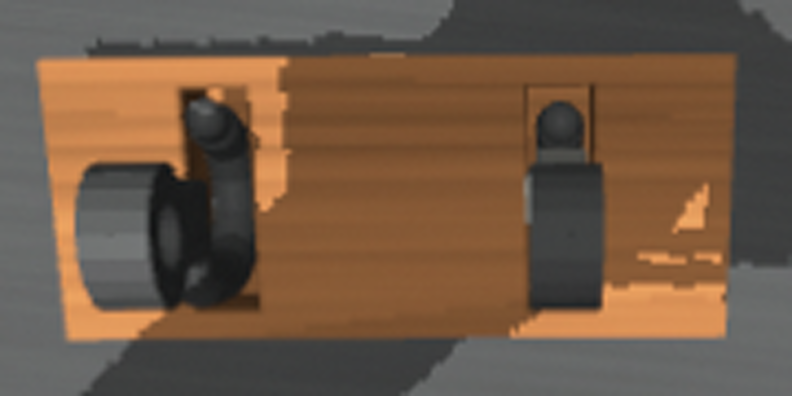

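Run:
```python
from h import *
import pickle
np.set_printoptions(precision=4,suppress=True)
r=pickle.load(open('w2.pkl','rb'))
a=np.arange(0,2*np.pi,.02)
for hx in (.535,.539,.543):
    P=np.c_[hx+16*.001*np.cos(a),np.full_like(a,-.337),.137+.016*np.sin(a)];q=proj(r,P);print(hx,q[:,1].min(),q[:,1].max())
print(atz(r,[(288.7,158.8)],.145))
```

```text
0.535 147.68859531482815 176.52950968421223
0.539 144.02963966887108 173.01751165384402
0.543 140.34515956428356 169.48311820523824
[[ 0.5399 -0.3375  0.145 ]]
```

{"name": "carry_out", "arguments": {
  "plan": [
    {"fingers": -0.3, "rx": 0, "ry": 0, "dx": 0.64, "dy": 0.13, "dz": 0.2, "rz": 0},
    {"fingers": -0.3, "rx": 0, "ry": 0, "dx": 0.64, "dy": 0.13, "dz": 0.4, "rz": 0.03},
    {"fingers": -0.3, "rx": 0, "ry": 0, "dx": 0, "dy": 0, "dz": 0.7, "rz": 0},
    {"fingers": -0.3, "rx": 0, "ry": 0, "dx": 0, "dy": 0, "dz": 0.7, "rz": 0},
    {"fingers": -0.3, "rx": 0, "ry": 0, "dx": 0, "dy": 0, "dz": 0.7, "rz": 0},
    {"fingers": -0.3, "rx": 0, "ry": 0, "dx": 0, "dy": 0, "dz": 0.6, "rz": 0},
    {"fingers": -0.3, "rx": 0, "ry": 0, "dx": 0, "dy": 0, "dz": 0, "rz": 0}
  ]
}}

```text
time_s: 6.42
tool_pos: [0.5387, -0.3357, 0.2004]
tool_rot: [-179.9, 0.1, 5.8]
force: [-0.6, -0.3, 0.0]
grip_width: 0.0568
```

Run:
```python
from h import *
import pickle
r=cam('wrist'); crop(r,'w3.png',0,0,560,420,1.4); print(sensors.get_obs()['tool_pos'],sensors.get_obs()['tool_rot'],sensors.get_obs()['force'])
print(proj(r,[(.539,-.337,.153),(.539,-.337,.129)]))
```

```text
[ 0.53898819 -0.33662174  0.20162791] [-1.79944821e+02  1.62353109e-02  5.73618963e+00] [ 0.39400334 -0.22191028  0.39455102]
[[284.10814623 228.90067573]
 [284.02558902 218.68688463]]
```

View pics/w3.png

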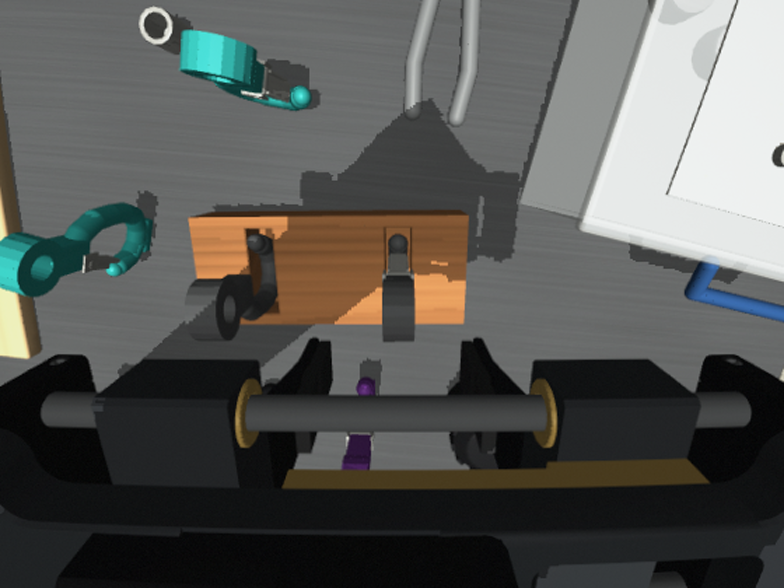

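{"name": "carry_out", "arguments": {
  "plan": [
    {"fingers": -0.3, "rx": 0, "ry": 0, "dx": 0, "dy": 0.01, "dz": 0.8, "rz": 0},
    {"fingers": -0.3, "rx": 0, "ry": 0, "dx": 0, "dy": 0, "dz": 0.8, "rz": 0},
    {"fingers": -0.3, "rx": 0, "ry": 0, "dx": 0, "dy": 0, "dz": 0.8, "rz": 0},
    {"fingers": -0.3, "rx": 0, "ry": 0, "dx": 0, "dy": 0, "dz": 0.6, "rz": 0},
    {"fingers": -0.3, "rx": 0, "ry": 0, "dx": 0, "dy": 0, "dz": 0, "rz": 0},
    {"fingers": 1, "rx": 0, "ry": 0, "dx": 0, "dy": 0, "dz": 0, "rz": 0},
    {"fingers": 1, "rx": 0, "ry": 0, "dx": 0, "dy": 0, "dz": 0, "rz": 0},
    {"fingers": 1, "rx": 0, "ry": 0, "dx": 0, "dy": 0, "dz": 0, "rz": 0},
    {"fingers": 1, "rx": 0, "ry": 0, "dx": 0, "dy": 0, "dz": 0, "rz": 0}
  ],
  "force": 55
}}

```text
time_s: 7.6
tool_pos: [0.5388, -0.3381, 0.1122]
tool_rot: [180.0, -0.0, 5.7]
force: [0.1, -0.0, 0.1]
grip_width: 0.0246
```

Run:
```python
from h import *
r=cam('wrist'); crop(r,'w4.png',0,0,560,420,1.4); o=sensors.get_obs();print(o['tool_pos'],o['tool_rot'],o['force'],o['wrist_torque'],o['grip_width'])
```

```text
[ 0.53876426 -0.33814339  0.11208606] [ 1.79996217e+02 -2.42510529e-02  5.64953991e+00] [ 0.36294982 -0.38293017  0.19234967] [-0.05373356  0.14624572 -0.02306033] 0.020539060120857558
```

View pics/w4.png

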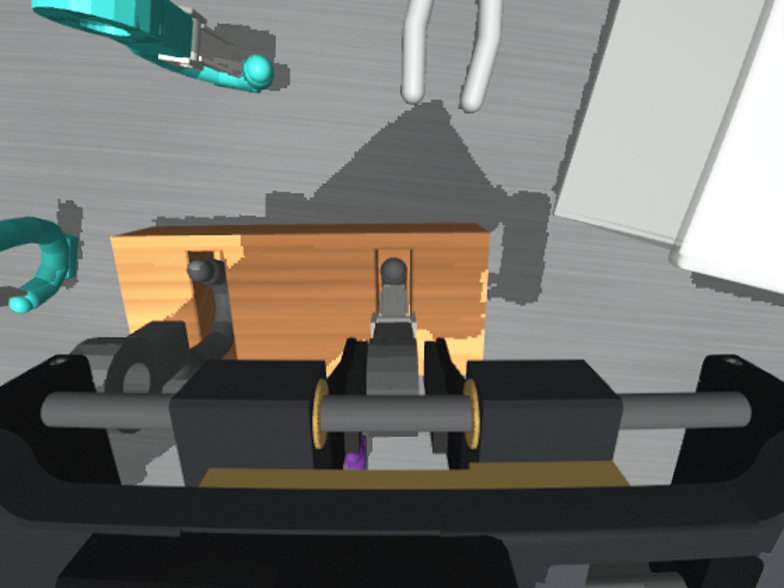

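{"name": "carry_out", "arguments": {
  "plan": [
    {"fingers": 1, "rx": 0, "ry": 0, "dx": 0, "dy": 0, "dz": 0, "rz": 0},
    {"fingers": 1, "rx": 0, "ry": 0, "dx": 0, "dy": 0, "dz": 0, "rz": 0},
    {"fingers": 1, "rx": 0, "ry": 0, "dx": 0, "dy": 0, "dz": 0, "rz": 0},
    {"fingers": 1, "rx": 0, "ry": 0, "dx": 0, "dy": 0, "dz": -0.2, "rz": 0},
    {"fingers": 1, "rx": 0, "ry": 0, "dx": 0, "dy": 0, "dz": -0.3, "rz": 0},
    {"fingers": 1, "rx": 0, "ry": 0, "dx": 0, "dy": 0, "dz": -0.5, "rz": 0},
    {"fingers": 1, "rx": 0, "ry": 0, "dx": 0, "dy": 0, "dz": -0.5, "rz": 0},
    {"fingers": 1, "rx": 0, "ry": 0, "dx": 0, "dy": 0, "dz": -0.5, "rz": 0},
    {"fingers": 1, "rx": 0, "ry": 0, "dx": 0, "dy": 0, "dz": 0, "rz": 0}
  ]
}}

```text
time_s: 8.78
tool_pos: [0.5396, -0.3389, 0.1739]
tool_rot: [179.9, -0.2, 5.7]
force: [-0.1, 0.4, -5.3]
grip_width: 0.0176
```

Run:
```python
from h import *
r=cam('wrist'); crop(r,'w5.png',180,140,380,340,3); o=sensors.get_obs();print(o['tool_pos'],o['tool_rot'],o['force'],o['wrist_torque'],o['grip_width'])
```

```text
[ 0.5390129  -0.33831691  0.1726911 ] [ 1.79969856e+02 -8.23096247e-02  5.65516840e+00] [-0.08315655  0.33923158 -4.30737932] [-0.01381378  0.12855539 -0.00557095] 0.017646859793697695
```

View pics/w5.png

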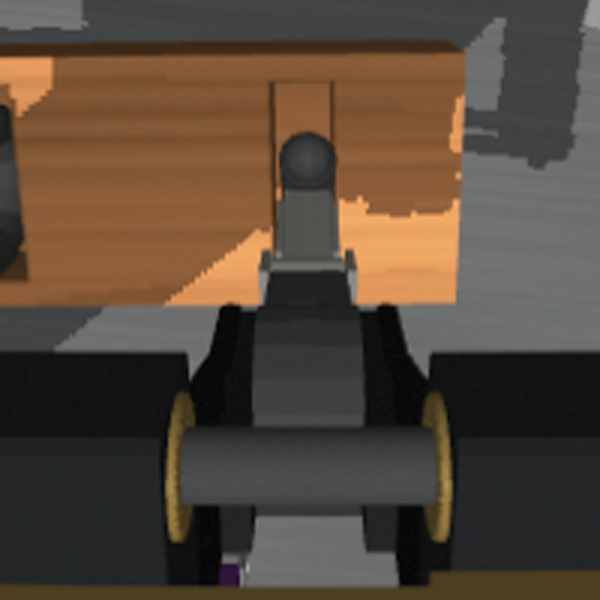

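Run:
```python
from h import *
np.set_printoptions(precision=4,suppress=True)
r=cam('wrist'); Tc=r['tool_from_camera']
def ontool(px,z):
    p=cv2.undistortPoints(np.array(px,float).reshape(-1,1,2),r['mtx'],r['dist_coeffs']).reshape(-1,2)
    d=np.c_[p,np.ones(len(p))]@Tc[:3,:3].T;o=Tc[:3,3];return o+d*((z-o[2])/d[:,2])[:,None]
print(ontool([(282.3,193.3)],.065),ontool([(282.3,184)],.057))
```

```text
[[ 0.0241 -0.      0.065 ]] [[ 0.0335 -0.      0.057 ]]
```

{"name": "carry_out", "arguments": {
  "plan": [
    {"fingers": 1, "rx": 0, "ry": 0, "dx": 0, "dy": 0, "dz": -0.6, "rz": 0},
    {"fingers": 1, "rx": 0, "ry": 0, "dx": 0, "dy": 0, "dz": -0.9, "rz": 0},
    {"fingers": 1, "rx": 0, "ry": 0, "dx": 0, "dy": 0, "dz": -0.9, "rz": 0},
    {"fingers": 1, "rx": 0, "ry": 0, "dx": 0, "dy": 0, "dz": -0.9, "rz": 0},
    {"fingers": 1, "rx": 0, "ry": 0, "dx": 0, "dy": 0, "dz": -0.9, "rz": 0}
  ]
}}

```text
time_s: 9.5
tool_pos: [0.5385, -0.3382, 0.2996]
tool_rot: [180.0, -0.0, 5.6]
force: [0.1, -0.1, -4.8]
grip_width: 0.0174
```

```bash
FG=1 python3 plan.py 0.475 0.145 0.37 0.5 22
```

```text
22 [0.47493428 0.14490267 0.37005654] 0.534453316672822
[{"fingers":1.0,"rx":0,"ry":0,"dx":-0.02,"dy":-0.74,"dz":-0.11,"rz":0.02},{"fingers":1.0,"rx":0,"ry":0,"dx":-0.03,"dy":-0.74,"dz":-0.1,"rz":0.03},{"fingers":1.0,"rx":0,"ry":0,"dx":-0.03,"dy":-0.73,"dz":-0.11,"rz":0.02},{"fingers":1.0,"rx":0,"ry":0,"dx":-0.03,"dy":-0.74,"dz":-0.11,"rz":0.02},{"fingers":1.0,"rx":0,"ry":0,"dx":-0.04,"dy":-0.74,"dz":-0.1,"rz":0.03},{"fingers":1.0,"rx":0,"ry":0,"dx":-0.04,"dy":-0.74,"dz":-0.11,"rz":0.02},{"fingers":1.0,"rx":0,"ry":0,"dx":-0.04,"dy":-0.73,"dz":-0.11,"rz":0.02},{"fingers":1.0,"rx":0,"ry":0,"dx":-0.04,"dy":-0.74,"dz":-0.1,"rz":0.03},{"fingers":1.0,"rx":0,"ry":0,"dx":-0.05,"dy":-0.74,"dz":-0.11,"rz":0.02},{"fingers":1.0,"rx":0,"ry":0,"dx":-0.05,"dy":-0.73,"dz":-0.11,"rz":0.02},{"fingers":1.0,"rx":0,"ry":0,"dx":-0.06,"dy":-0.74,"dz":-0.1,"rz":0.03},{"fingers":1.0,"rx":0,"ry":0,"dx":-0.05,"dy":-0.74,"dz":-0.11,"rz":0.02}]
[{"fingers":1.0,"rx":0,"ry":0,"dx":-0.06,"dy":-0.73,"dz":-0.11,"rz":0.02},{"fingers":1.0,"rx":0,"ry":0,"dx":-0.07,"dy":-0.74,"dz":-0.1,"rz":0.03},{"fingers":1.0,"rx":0,"ry":0,"dx":-0.06,"dy":-0.73,"dz":-0.11,"rz":0.02},{"fingers":1.0,"rx":0,"ry":0,"dx":-0.07,"dy":-0.74,"dz":-0.11,"rz":0.02},{"fingers":1.0,"rx":0,"ry":0,"dx":-0.07,"dy":-0.73,"dz":-0.1,"rz":0.03},{"fingers":1.0,"rx":0,"ry":0,"dx":-0.08,"dy":-0.74,"dz":-0.11,"rz":0.02},{"fingers":1.0,"rx":0,"ry":0,"dx":-0.08,"dy":-0.73,"dz":-0.11,"rz":0.02},{"fingers":1.0,"rx":0,"ry":0,"dx":-0.08,"dy":-0.74,"dz":-0.1,"rz":0.03},{"fingers":1.0,"rx":0,"ry":0,"dx":-0.08,"dy":-0.73,"dz":-0.11,"rz":0.02},{"fingers":1.0,"rx":0,"ry":0,"dx":-0.09,"dy":-0.73,"dz":-0.11,"rz":0.02}]
```

{"name": "carry_out", "arguments": {
  "plan": [
    {"fingers": 1, "rx": 0, "ry": 0, "dx": -0.03, "dy": -0.74, "dz": -0.16, "rz": 0.02},
    {"fingers": 1, "rx": 0, "ry": 0, "dx": -0.03, "dy": -0.74, "dz": -0.16, "rz": 0.03},
    {"fingers": 1, "rx": 0, "ry": 0, "dx": -0.03, "dy": -0.74, "dz": -0.16, "rz": 0.02},
    {"fingers": 1, "rx": 0, "ry": 0, "dx": -0.03, "dy": -0.74, "dz": -0.16, "rz": 0.02},
    {"fingers": 1, "rx": 0, "ry": 0, "dx": -0.04, "dy": -0.74, "dz": -0.16, "rz": 0.03},
    {"fingers": 1, "rx": 0, "ry": 0, "dx": -0.04, "dy": -0.74, "dz": -0.16, "rz": 0.02},
    {"fingers": 1, "rx": 0, "ry": 0, "dx": -0.04, "dy": -0.73, "dz": -0.16, "rz": 0.02},
    {"fingers": 1, "rx": 0, "ry": 0, "dx": -0.04, "dy": -0.74, "dz": -0.16, "rz": 0.03},
    {"fingers": 1, "rx": 0, "ry": 0, "dx": -0.05, "dy": -0.74, "dz": -0.16, "rz": 0.02},
    {"fingers": 1, "rx": 0, "ry": 0, "dx": -0.05, "dy": -0.73, "dz": -0.16, "rz": 0.02},
    {"fingers": 1, "rx": 0, "ry": 0, "dx": -0.06, "dy": -0.74, "dz": -0.16, "rz": 0.03},
    {"fingers": 1, "rx": 0, "ry": 0, "dx": -0.05, "dy": -0.74, "dz": -0.16, "rz": 0.02}
  ]
}}

```text
time_s: 11.0
tool_pos: [0.5033, -0.0743, 0.3564]
tool_rot: [-180.0, -0.0, 2.8]
force: [1.0, 1.0, -5.2]
grip_width: 0.0177
```

{"name": "carry_out", "arguments": {
  "plan": [
    {"fingers": 1, "rx": 0, "ry": 0, "dx": -0.06, "dy": -0.73, "dz": -0.16, "rz": 0.02},
    {"fingers": 1, "rx": 0, "ry": 0, "dx": -0.07, "dy": -0.74, "dz": -0.16, "rz": 0.03},
    {"fingers": 1, "rx": 0, "ry": 0, "dx": -0.06, "dy": -0.73, "dz": 0, "rz": 0.02},
    {"fingers": 1, "rx": 0, "ry": 0, "dx": -0.07, "dy": -0.74, "dz": 0, "rz": 0.02},
    {"fingers": 1, "rx": 0, "ry": 0, "dx": -0.07, "dy": -0.73, "dz": 0, "rz": 0.03},
    {"fingers": 1, "rx": 0, "ry": 0, "dx": -0.08, "dy": -0.74, "dz": 0, "rz": 0.02},
    {"fingers": 1, "rx": 0, "ry": 0, "dx": -0.08, "dy": -0.73, "dz": 0, "rz": 0.02},
    {"fingers": 1, "rx": 0, "ry": 0, "dx": -0.08, "dy": -0.74, "dz": 0, "rz": 0.03},
    {"fingers": 1, "rx": 0, "ry": 0, "dx": -0.08, "dy": -0.73, "dz": 0, "rz": 0.02},
    {"fingers": 1, "rx": 0, "ry": 0, "dx": -0.09, "dy": -0.73, "dz": 0, "rz": 0.02},
    {"fingers": 1, "rx": 0, "ry": 0, "dx": 0, "dy": 0, "dz": 0, "rz": 0}
  ]
}}

```text
time_s: 12.38
tool_pos: [0.4742, 0.1467, 0.3654]
tool_rot: [-180.0, 0.0, 0.7]
force: [-0.1, 0.5, -4.8]
grip_width: 0.0175
```

Run:
```python
from h import *
import pickle
np.set_printoptions(precision=4,suppress=True)
o=sensors.get_obs();r=cam('wrist'); crop(r,'w6.png',180,60,400,300,2.5); print(o['tool_pos'],o['tool_rot'],o['force'],o['grip_width'])
pickle.dump(r,open('w6.pkl','wb'))
print(proj(r,[(.551,.145,.2285)]))
s=cam('scene');crop(s,'s6.png',330,120,480,280,4)
```

```text
[0.4742 0.1467 0.3654] [-179.9764    0.0108    0.7025] [-0.0881  0.4828 -4.8306] 0.017484450379957057
[[285.0917 124.0408]]
```

View pics/w6.png

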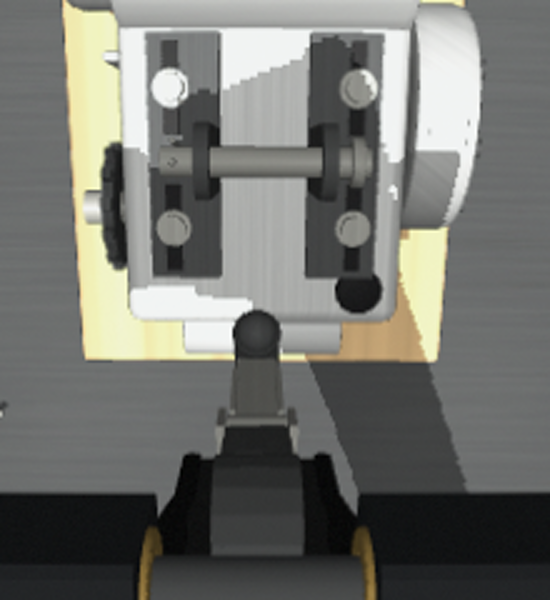

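View pics/s6.png

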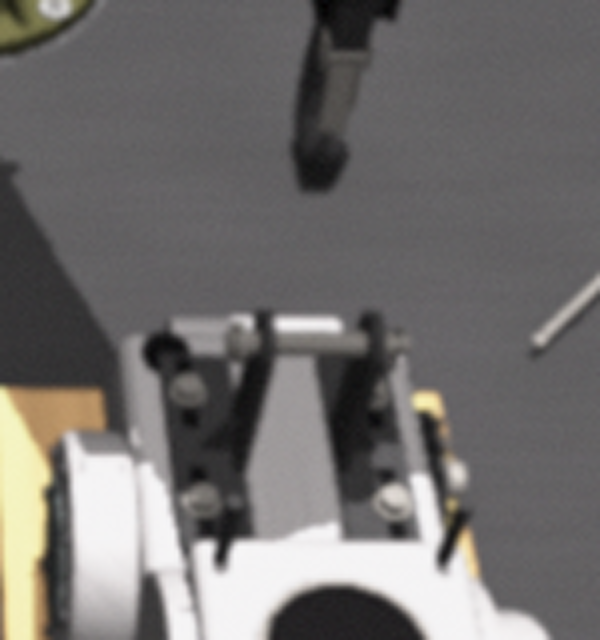

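{"name": "carry_out", "arguments": {
  "plan": [
    {"fingers": 1, "rx": 0, "ry": 0, "dx": 0, "dy": 0.07, "dz": 0.76, "rz": 0},
    {"fingers": 1, "rx": 0, "ry": 0, "dx": 0, "dy": 0, "dz": 0.76, "rz": 0},
    {"fingers": 1, "rx": 0, "ry": 0, "dx": 0, "dy": 0, "dz": 0.76, "rz": 0},
    {"fingers": 1, "rx": 0, "ry": 0, "dx": 0.2, "dy": 0, "dz": 0.76, "rz": 0},
    {"fingers": 1, "rx": 0, "ry": 0, "dx": 0.3, "dy": 0, "dz": 0, "rz": 0},
    {"fingers": 1, "rx": 0, "ry": 0, "dx": 0, "dy": 0, "dz": 0, "rz": 0}
  ]
}}

```text
time_s: 13.22
tool_pos: [0.491, 0.1424, 0.275]
tool_rot: [-180.0, -0.1, 0.4]
force: [0.5, -0.0, -4.5]
grip_width: 0.0173
```

```bash
cat > look.py <<'E'
import sys
from h import *
np.set_printoptions(precision=4,suppress=True)
n=sys.argv[1]
o=sensors.get_obs();r=cam('wrist'); crop(r,f'w{n}.png',200,80,370,300,2.7); print(o['time_s'],o['tool_pos'],o['tool_rot'],o['force'],o['wrist_torque'],o['grip_width'])
P=np.array([.551,.1445,.2285]); H=o['tool_pos']-[0,0,.069]; print('pin in hook mm',(P-H)*1000)
print(proj(r,[P]))
s=cam('scene');crop(s,f's{n}.png',350,130,460,240,5.4)
E
python3 look.py 7
```

```text
13.225 [0.491  0.1424 0.275 ] [-179.998    -0.105     0.4337] [ 0.4574 -0.0463 -4.4588] [-0.0659  0.1026 -0.0117] 0.017313454894506315
pin in hook mm [60.012   2.0604 22.4597]
[[279.996  150.5006]]
```

View pics/w7.png

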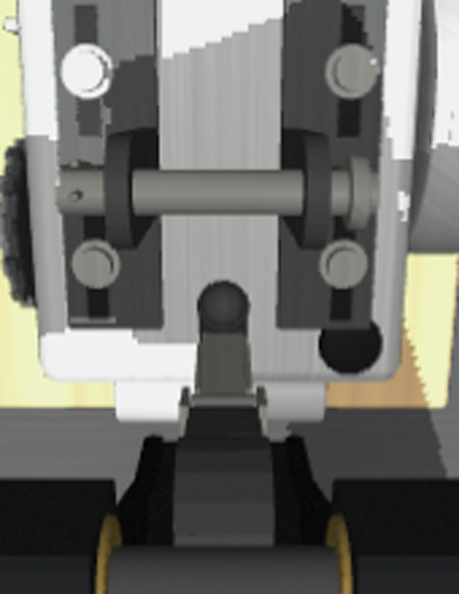

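View pics/s7.png

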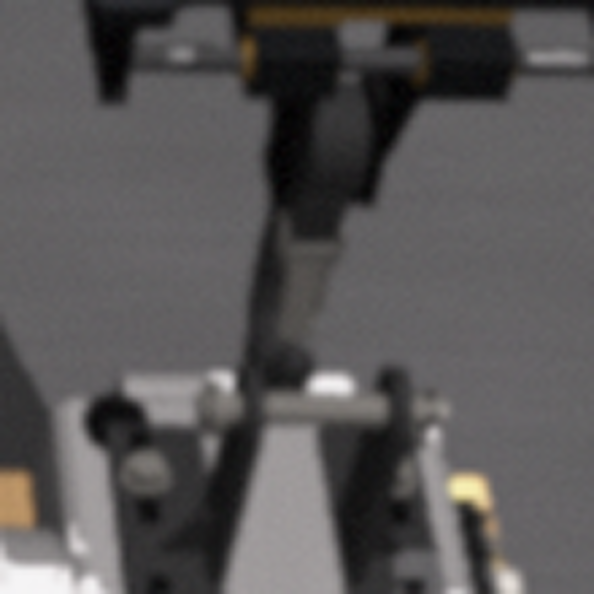

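{"name": "carry_out", "arguments": {
  "plan": [
    {"fingers": 1, "rx": 0, "ry": 0, "dx": 0.0, "dy": -0.03, "dz": 0.1, "rz": 0},
    {"fingers": 1, "rx": 0, "ry": 0, "dx": 0.3, "dy": 0, "dz": 0, "rz": 0},
    {"fingers": 1, "rx": 0, "ry": 0, "dx": 0.2, "dy": 0, "dz": 0, "rz": 0},
    {"fingers": 1, "rx": 0, "ry": 0, "dx": 0.2, "dy": 0, "dz": 0, "rz": 0},
    {"fingers": 1, "rx": 0, "ry": 0, "dx": 0.15, "dy": 0, "dz": 0, "rz": 0},
    {"fingers": 1, "rx": 0, "ry": 0, "dx": 0.15, "dy": 0, "dz": 0, "rz": 0},
    {"fingers": 1, "rx": 0, "ry": 0, "dx": 0, "dy": 0, "dz": 0, "rz": 0}
  ]
}}

```text
time_s: 14.2
tool_pos: [0.5199, 0.1444, 0.2708]
tool_rot: [180.0, -0.0, 0.5]
force: [0.5, -0.3, -4.4]
grip_width: 0.0177
```

```bash
python3 look.py 8
```

```text
14.2 [0.5199 0.1444 0.2708] [179.9838  -0.       0.5331] [ 0.5236 -0.3489 -4.4199] [-0.1093  0.1064  0.0006] 0.01766836888335492
pin in hook mm [31.0918  0.1372 26.7193]
[[282.4468 191.5657]]
```

View pics/w8.png

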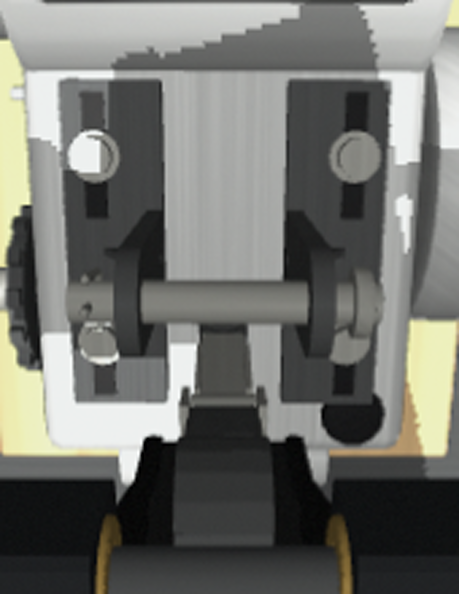

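View pics/s8.png

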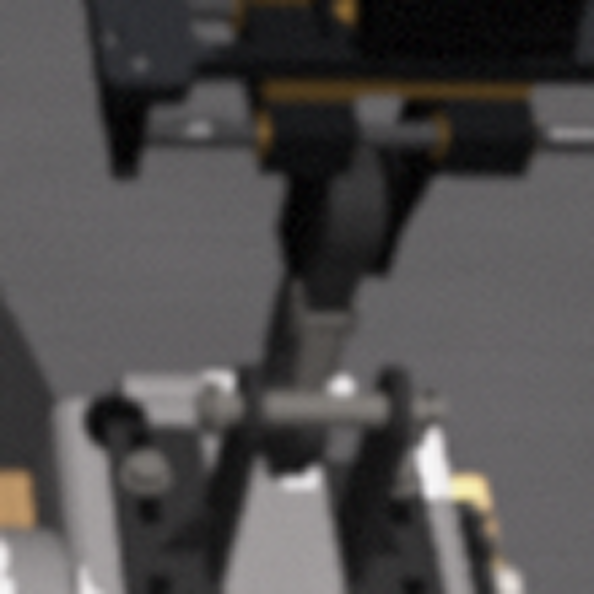

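{"name": "carry_out", "arguments": {
  "plan": [
    {"fingers": 1, "rx": 0, "ry": 0, "dx": 0.15, "dy": 0, "dz": 0, "rz": 0},
    {"fingers": 1, "rx": 0, "ry": 0, "dx": 0.15, "dy": 0, "dz": 0, "rz": 0},
    {"fingers": 1, "rx": 0, "ry": 0, "dx": 0.15, "dy": 0, "dz": 0, "rz": 0},
    {"fingers": 1, "rx": 0, "ry": 0, "dx": 0.1, "dy": 0, "dz": 0, "rz": 0},
    {"fingers": 1, "rx": 0, "ry": 0, "dx": 0, "dy": 0, "dz": 0, "rz": 0}
  ]
}}

```text
time_s: 14.92
tool_pos: [0.5361, 0.1447, 0.2708]
tool_rot: [180.0, 0.0, 0.6]
force: [-1.3, -0.5, -3.8]
grip_width: 0.0176
```

{"name": "carry_out", "arguments": {
  "plan": [
    {"fingers": 1, "rx": 0, "ry": 0, "dx": 0.1, "dy": 0, "dz": 0, "rz": 0},
    {"fingers": 1, "rx": 0, "ry": 0, "dx": 0.1, "dy": 0, "dz": 0, "rz": 0},
    {"fingers": 1, "rx": 0, "ry": 0, "dx": 0.1, "dy": 0, "dz": 0, "rz": 0},
    {"fingers": 1, "rx": 0, "ry": 0, "dx": 0, "dy": 0, "dz": 0, "rz": 0}
  ]
}}

```text
time_s: 15.42
tool_pos: [0.5451, 0.1447, 0.2707]
tool_rot: [180.0, 0.0, 0.5]
force: [-2.8, -0.2, -5.7]
grip_width: 0.0172
```

```bash
python3 look.py 9
```

```text
15.425 [0.5451 0.1447 0.2707] [179.9855   0.0291   0.5411] [-2.7893 -0.1858 -5.6783] [-0.0669  0.9959 -0.0338] 0.017234856766028796
pin in hook mm [ 5.8747 -0.1754 26.8226]
[[282.5446 224.4172]]
```

View pics/w9.png

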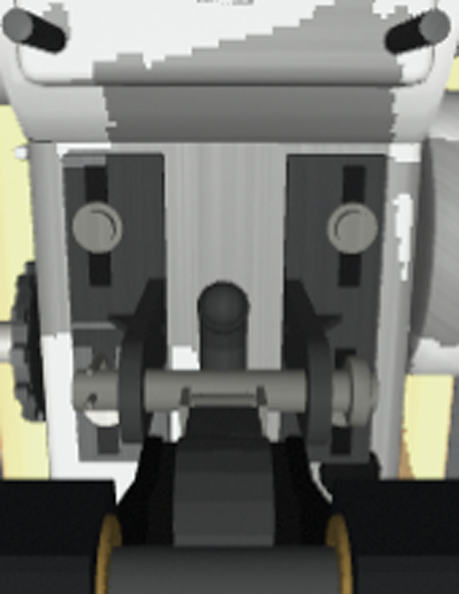

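View pics/s9.png

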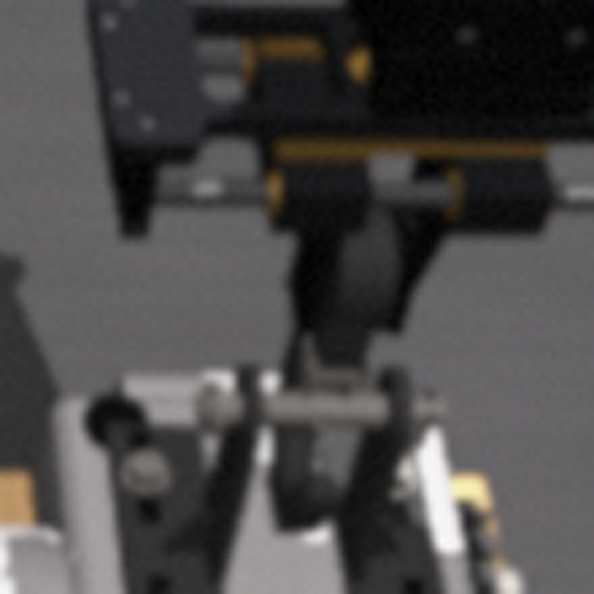

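{"name": "carry_out", "arguments": {
  "plan": [
    {"fingers": 1, "rx": 0, "ry": 0, "dx": 0.07, "dy": 0, "dz": -0.1, "rz": 0},
    {"fingers": 1, "rx": 0, "ry": 0, "dx": 0.05, "dy": 0, "dz": -0.1, "rz": 0},
    {"fingers": 1, "rx": 0, "ry": 0, "dx": 0.05, "dy": 0, "dz": -0.12, "rz": 0},
    {"fingers": 1, "rx": 0, "ry": 0, "dx": 0, "dy": 0, "dz": -0.12, "rz": 0},
    {"fingers": 1, "rx": 0, "ry": 0, "dx": 0, "dy": 0, "dz": 0, "rz": 0}
  ]
}}

```text
time_s: 16.15
tool_pos: [0.5509, 0.1447, 0.2849]
tool_rot: [-180.0, -0.1, 0.5]
force: [-1.3, 1.0, -2.8]
grip_width: 0.018
```

{"name": "carry_out", "arguments": {
  "plan": [
    {"fingers": 1, "rx": 0, "ry": 0, "dx": 0, "dy": 0, "dz": -0.12, "rz": 0},
    {"fingers": 1, "rx": 0, "ry": 0, "dx": 0, "dy": 0, "dz": -0.12, "rz": 0},
    {"fingers": 1, "rx": 0, "ry": 0, "dx": 0, "dy": 0, "dz": -0.12, "rz": 0},
    {"fingers": 1, "rx": 0, "ry": 0, "dx": 0, "dy": 0, "dz": -0.1, "rz": 0},
    {"fingers": 1, "rx": 0, "ry": 0, "dx": 0, "dy": 0, "dz": 0, "rz": 0}
  ]
}}

```text
time_s: 16.77
tool_pos: [0.5507, 0.1448, 0.2983]
tool_rot: [-180.0, -0.1, 0.5]
force: [-0.2, -0.7, -4.6]
grip_width: 0.0176
```

```bash
python3 look.py 10
```

```text
16.775 [0.5507 0.1448 0.2983] [-179.9825   -0.0745    0.5434] [-0.2103 -0.6789 -4.569 ] [-0.0612  0.157  -0.0152] 0.017577953924301552
pin in hook mm [ 0.3045 -0.2501 -0.8389]
[[282.6028 219.4328]]
```

View pics/w10.png

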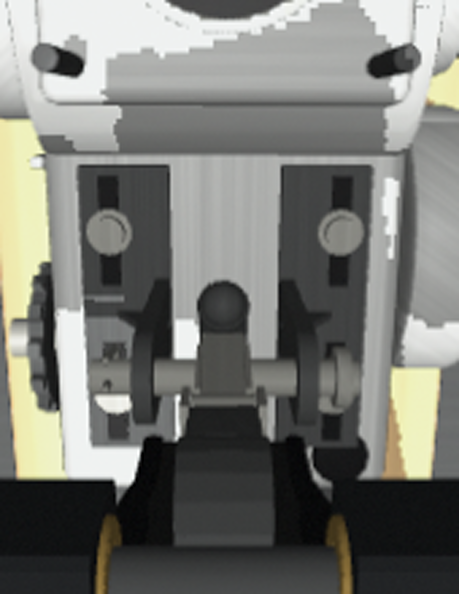

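View pics/s10.png

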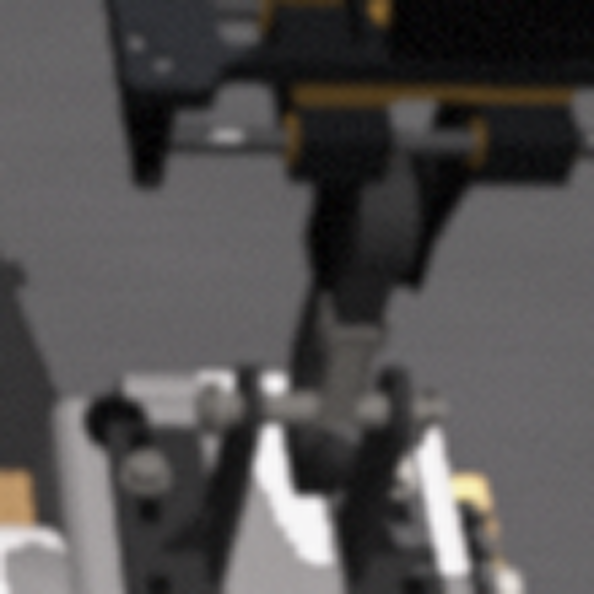

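{"name": "carry_out", "arguments": {
  "plan": [
    {"fingers": 1, "rx": 0, "ry": 0, "dx": 0, "dy": 0, "dz": -0.06, "rz": 0},
    {"fingers": 1, "rx": 0, "ry": 0, "dx": 0, "dy": 0, "dz": -0.06, "rz": 0},
    {"fingers": 1, "rx": 0, "ry": 0, "dx": 0, "dy": 0, "dz": -0.06, "rz": 0},
    {"fingers": 1, "rx": 0, "ry": 0, "dx": 0, "dy": 0, "dz": 0, "rz": 0}
  ]
}}

```text
time_s: 17.38
tool_pos: [0.5504, 0.1448, 0.3035]
tool_rot: [-180.0, -0.0, 0.6]
force: [-0.1, -0.1, -4.6]
grip_width: 0.0177
```

{"name": "carry_out", "arguments": {
  "plan": [
    {"fingers": 1, "rx": 0, "ry": 0, "dx": 0, "dy": 0, "dz": -0.02, "rz": 0},
    {"fingers": 1, "rx": 0, "ry": 0, "dx": 0, "dy": 0, "dz": 0, "rz": 0}
  ]
}}

```text
time_s: 17.62
tool_pos: [0.5503, 0.1448, 0.3039]
tool_rot: [-180.0, -0.0, 0.6]
force: [0.4, -0.4, -5.8]
grip_width: 0.0174
```

{"name": "carry_out", "arguments": {
  "plan": [
    {"fingers": 1, "rx": 0, "ry": 0, "dx": 0, "dy": 0, "dz": -0.02, "rz": 0},
    {"fingers": 1, "rx": 0, "ry": 0, "dx": 0, "dy": 0, "dz": 0, "rz": 0}
  ]
}}

```text
time_s: 17.88
tool_pos: [0.5502, 0.1448, 0.3042]
tool_rot: [180.0, 0.0, 0.6]
force: [1.1, -0.2, -6.1]
grip_width: 0.0176
```

{"name": "carry_out", "arguments": {
  "plan": [
    {"fingers": 1, "rx": 0, "ry": 0, "dx": 0, "dy": 0, "dz": -0.02, "rz": 0},
    {"fingers": 1, "rx": 0, "ry": 0, "dx": 0, "dy": 0, "dz": 0, "rz": 0}
  ]
}}

```text
time_s: 18.12
tool_pos: [0.5501, 0.1448, 0.3044]
tool_rot: [180.0, 0.0, 0.5]
force: [1.7, 0.5, -10.4]
grip_width: 0.0175
```

{"name": "carry_out", "arguments": {
  "plan": [
    {"fingers": 1, "rx": 0, "ry": 0, "dx": 0, "dy": 0, "dz": -0.02, "rz": 0},
    {"fingers": 1, "rx": 0, "ry": 0, "dx": 0, "dy": 0, "dz": 0, "rz": 0}
  ]
}}

```text
time_s: 18.38
tool_pos: [0.55, 0.1448, 0.3046]
tool_rot: [180.0, 0.1, 0.6]
force: [2.5, 1.1, -16.1]
grip_width: 0.0174
```

{"name": "carry_out", "arguments": {
  "plan": [
    {"fingers": 1, "rx": 0, "ry": 0, "dx": 0, "dy": 0, "dz": -0.02, "rz": 0},
    {"fingers": 1, "rx": 0, "ry": 0, "dx": 0, "dy": 0, "dz": 0, "rz": 0}
  ]
}}

```text
time_s: 18.62
tool_pos: [0.5499, 0.1447, 0.3047]
tool_rot: [179.9, 0.1, 0.5]
force: [4.0, -0.0, -22.1]
grip_width: 0.0176
```

{"name": "carry_out", "arguments": {
  "plan": [
    {"fingers": 1, "rx": 0, "ry": 0, "dx": 0, "dy": 0, "dz": -0.02, "rz": 0},
    {"fingers": 1, "rx": 0, "ry": 0, "dx": 0, "dy": 0, "dz": 0, "rz": 0}
  ]
}}

```text
time_s: 18.88
tool_pos: [0.5499, 0.1448, 0.3049]
tool_rot: [179.9, 0.1, 0.6]
force: [4.3, 0.9, -26.6]
grip_width: 0.0178
```

{"name": "carry_out", "arguments": {
  "plan": [
    {"fingers": 1, "rx": 0, "ry": 0, "dx": 0, "dy": 0, "dz": 0.023, "rz": 0},
    {"fingers": 1, "rx": 0, "ry": 0, "dx": 0, "dy": 0, "dz": 0, "rz": 0}
  ]
}}

```text
time_s: 19.12
tool_pos: [0.5499, 0.1448, 0.3048]
tool_rot: [180.0, 0.1, 0.6]
force: [4.6, 1.0, -26.0]
grip_width: 0.0173
```

{"name": "carry_out", "arguments": {
  "plan": [
    {"fingers": 1, "rx": 0, "ry": 0, "dx": 0, "dy": 0, "dz": 0, "rz": 0},
    {"fingers": 1, "rx": 0, "ry": 0, "dx": 0, "dy": 0, "dz": 0, "rz": 0}
  ]
}}

```text
time_s: 19.38
tool_pos: [0.5499, 0.1447, 0.3049]
tool_rot: [180.0, 0.1, 0.6]
force: [4.0, 1.8, -25.3]
grip_width: 0.0171
```

{"name": "carry_out", "arguments": {
  "plan": [
    {"fingers": 1, "rx": 0, "ry": 0, "dx": 0.03, "dy": 0, "dz": 0.02, "rz": 0},
    {"fingers": 1, "rx": 0, "ry": 0, "dx": 0, "dy": 0, "dz": 0, "rz": 0}
  ]
}}

```text
time_s: 19.62
tool_pos: [0.5503, 0.1447, 0.3048]
tool_rot: [180.0, 0.1, 0.6]
force: [1.8, 0.6, -24.4]
grip_width: 0.0178
```

{"name": "carry_out", "arguments": {
  "plan": [
    {"fingers": 1, "rx": 0, "ry": 0, "dx": 0, "dy": 0, "dz": 0, "rz": 0},
    {"fingers": 1, "rx": 0, "ry": 0, "dx": 0, "dy": 0, "dz": 0, "rz": 0}
  ]
}}

```text
time_s: 19.88
tool_pos: [0.5503, 0.1447, 0.3048]
tool_rot: [180.0, 0.1, 0.6]
force: [0.7, 1.1, -24.5]
grip_width: 0.0179
```

{"name": "carry_out", "arguments": {
  "plan": [
    {"fingers": 1, "rx": 0, "ry": 0, "dx": 0, "dy": 0, "dz": 0.02, "rz": 0},
    {"fingers": 1, "rx": 0, "ry": 0, "dx": 0, "dy": 0, "dz": 0, "rz": 0}
  ]
}}

```text
time_s: 20.12
tool_pos: [0.5504, 0.1447, 0.3048]
tool_rot: [180.0, 0.1, 0.6]
force: [-0.5, 0.4, -23.1]
grip_width: 0.0177
```

{"name": "carry_out", "arguments": {
  "plan": [
    {"fingers": 1, "rx": 0, "ry": 0, "dx": 0, "dy": 0, "dz": 0, "rz": 0},
    {"fingers": 1, "rx": 0, "ry": 0, "dx": 0, "dy": 0, "dz": 0, "rz": 0}
  ]
}}

```text
time_s: 20.38
tool_pos: [0.5505, 0.1447, 0.3048]
tool_rot: [180.0, 0.1, 0.6]
force: [-1.4, 0.5, -23.3]
grip_width: 0.0177
```

{"name": "carry_out", "arguments": {
  "plan": [
    {"fingers": 1, "rx": 0, "ry": 0, "dx": -0.01, "dy": 0, "dz": 0.04, "rz": 0},
    {"fingers": 1, "rx": 0, "ry": 0, "dx": 0, "dy": 0, "dz": 0, "rz": 0}
  ]
}}

```text
time_s: 20.62
tool_pos: [0.5506, 0.1447, 0.3046]
tool_rot: [-180.0, -0.0, 0.6]
force: [-4.0, 0.4, -15.8]
grip_width: 0.0175
```

{"name": "carry_out", "arguments": {
  "plan": [
    {"fingers": 1, "rx": 0, "ry": 0, "dx": 0, "dy": 0, "dz": 0, "rz": 0},
    {"fingers": 1, "rx": 0, "ry": 0, "dx": 0, "dy": 0, "dz": 0, "rz": 0}
  ]
}}

```text
time_s: 20.88
tool_pos: [0.5507, 0.1447, 0.3045]
tool_rot: [-180.0, -0.0, 0.6]
force: [-5.2, -0.2, -13.9]
grip_width: 0.0173
```

{"name": "carry_out", "arguments": {
  "plan": [
    {"fingers": 1, "rx": 0, "ry": 0, "dx": -0.03, "dy": 0, "dz": -0.02, "rz": 0},
    {"fingers": 1, "rx": 0, "ry": 0, "dx": 0, "dy": 0, "dz": 0, "rz": 0}
  ]
}}

```text
time_s: 21.12
tool_pos: [0.5504, 0.1447, 0.3046]
tool_rot: [-180.0, -0.1, 0.5]
force: [-1.7, -0.2, -15.6]
grip_width: 0.018
```

{"name": "carry_out", "arguments": {
  "plan": [
    {"fingers": 1, "rx": 0, "ry": 0, "dx": 0, "dy": 0, "dz": 0, "rz": 0},
    {"fingers": 1, "rx": 0, "ry": 0, "dx": 0, "dy": 0, "dz": 0, "rz": 0}
  ]
}}

```text
time_s: 21.38
tool_pos: [0.5503, 0.1448, 0.3046]
tool_rot: [-180.0, -0.1, 0.5]
force: [-2.1, 0.2, -14.8]
grip_width: 0.0177
```

{"name": "carry_out", "arguments": {
  "plan": [
    {"fingers": 1, "rx": 0, "ry": 0, "dx": 0, "dy": 0, "dz": -0.018, "rz": 0},
    {"fingers": 1, "rx": 0, "ry": 0, "dx": 0, "dy": 0, "dz": 0, "rz": 0}
  ]
}}

```text
time_s: 21.62
tool_pos: [0.5502, 0.1447, 0.3047]
tool_rot: [180.0, -0.0, 0.5]
force: [-1.0, 0.8, -18.8]
grip_width: 0.0179
```

{"name": "carry_out", "arguments": {
  "plan": [
    {"fingers": 1, "rx": 0, "ry": 0, "dx": 0, "dy": 0, "dz": 0, "rz": 0},
    {"fingers": 1, "rx": 0, "ry": 0, "dx": 0, "dy": 0, "dz": 0, "rz": 0}
  ]
}}

```text
time_s: 21.88
tool_pos: [0.5502, 0.1447, 0.3047]
tool_rot: [180.0, -0.0, 0.5]
force: [0.1, 0.0, -18.9]
grip_width: 0.0177
```

{"name": "carry_out", "arguments": {
  "plan": [
    {"fingers": 1, "rx": 0, "ry": 0, "dx": 0, "dy": 0, "dz": -0.004, "rz": 0},
    {"fingers": 1, "rx": 0, "ry": 0, "dx": 0, "dy": 0, "dz": 0, "rz": 0},
    {"fingers": 1, "rx": 0, "ry": 0, "dx": 0, "dy": 0, "dz": 0, "rz": 0},
    {"fingers": 1, "rx": 0, "ry": 0, "dx": 0, "dy": 0, "dz": 0, "rz": 0}
  ]
}}

```text
time_s: 22.38
tool_pos: [0.5501, 0.1447, 0.3048]
tool_rot: [180.0, -0.0, 0.5]
force: [1.4, 0.8, -21.7]
grip_width: 0.0178
```

{"name": "carry_out", "arguments": {
  "plan": [
    {"fingers": 1, "rx": 0, "ry": 0, "dx": 0, "dy": 0, "dz": 0, "rz": 0},
    {"fingers": 1, "rx": 0, "ry": 0, "dx": 0, "dy": 0, "dz": 0, "rz": 0},
    {"fingers": 1, "rx": 0, "ry": 0, "dx": 0, "dy": 0, "dz": 0, "rz": 0},
    {"fingers": 1, "rx": 0, "ry": 0, "dx": 0, "dy": 0, "dz": 0, "rz": 0},
    {"fingers": 1, "rx": 0, "ry": 0, "dx": 0, "dy": 0, "dz": 0, "rz": 0}
  ]
}}

```text
time_s: 23.0
tool_pos: [0.55, 0.1447, 0.3048]
tool_rot: [180.0, -0.0, 0.5]
force: [2.8, -0.1, -25.1]
grip_width: 0.0177
```

{"name": "carry_out", "arguments": {
  "plan": [
    {"fingers": 1, "rx": 0, "ry": 0, "dx": 0, "dy": 0, "dz": 0, "rz": 0},
    {"fingers": 1, "rx": 0, "ry": 0, "dx": 0, "dy": 0, "dz": 0, "rz": 0},
    {"fingers": 1, "rx": 0, "ry": 0, "dx": 0, "dy": 0, "dz": 0, "rz": 0},
    {"fingers": 1, "rx": 0, "ry": 0, "dx": 0, "dy": 0, "dz": 0, "rz": 0},
    {"fingers": 1, "rx": 0, "ry": 0, "dx": 0, "dy": 0, "dz": 0, "rz": 0}
  ]
}}

```text
time_s: 23.62
tool_pos: [0.55, 0.1447, 0.3048]
tool_rot: [180.0, -0.0, 0.5]
force: [1.9, 0.0, -24.6]
grip_width: 0.0172
```

```bash
python3 look.py 11
```

```text
23.625 [0.55   0.1447 0.3048] [179.9906  -0.0002   0.549 ] [  1.88     0.0259 -24.6467] [ 0.0899 -0.6174 -0.0324] 0.017248868914185783
pin in hook mm [ 1.0246 -0.2122 -7.3292]
[[282.526  216.0788]]
```

View pics/w11.png

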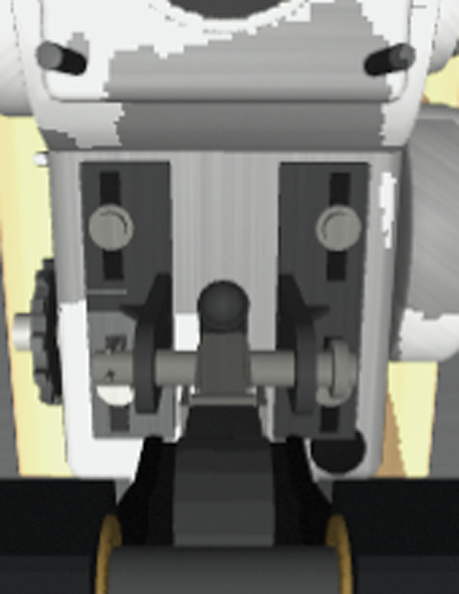

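View pics/s11.png

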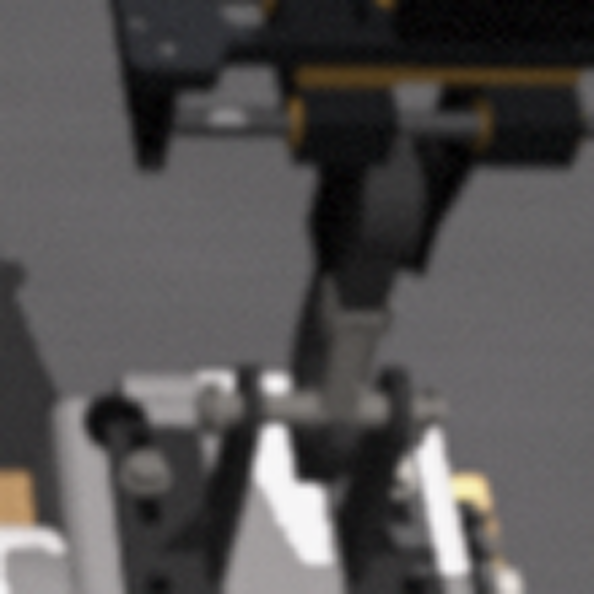

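{"name": "carry_out", "arguments": {
  "plan": [
    {"fingers": 1, "rx": 0, "ry": 0, "dx": 0, "dy": 0, "dz": 0.012, "rz": 0},
    {"fingers": 1, "rx": 0, "ry": 0, "dx": 0, "dy": 0, "dz": 0, "rz": 0},
    {"fingers": 1, "rx": 0, "ry": 0, "dx": 0, "dy": 0, "dz": 0, "rz": 0},
    {"fingers": 1, "rx": 0, "ry": 0, "dx": 0, "dy": 0, "dz": 0, "rz": 0}
  ]
}}

```text
time_s: 24.22
tool_pos: [0.55, 0.1447, 0.3048]
tool_rot: [-180.0, -0.0, 0.5]
force: [1.9, -0.6, -22.8]
grip_width: 0.0177
```

{"name": "carry_out", "arguments": {
  "plan": [
    {"fingers": 1, "rx": 0, "ry": 0, "dx": 0, "dy": 0, "dz": 0, "rz": 0},
    {"fingers": 1, "rx": 0, "ry": 0, "dx": 0, "dy": 0, "dz": 0, "rz": 0},
    {"fingers": 1, "rx": 0, "ry": 0, "dx": 0, "dy": 0, "dz": 0, "rz": 0}
  ]
}}

```text
time_s: 24.6
tool_pos: [0.55, 0.1447, 0.3048]
tool_rot: [-180.0, -0.0, 0.5]
force: [1.6, 0.4, -22.6]
grip_width: 0.0179
```

{"name": "carry_out", "arguments": {
  "plan": [
    {"fingers": 1, "rx": 0, "ry": 0, "dx": 0, "dy": 0, "dz": 0.012, "rz": 0},
    {"fingers": 1, "rx": 0, "ry": 0, "dx": 0, "dy": 0, "dz": 0, "rz": 0},
    {"fingers": 1, "rx": 0, "ry": 0, "dx": 0, "dy": 0, "dz": 0, "rz": 0}
  ]
}}

```text
time_s: 24.98
tool_pos: [0.55, 0.1447, 0.3047]
tool_rot: [-180.0, -0.0, 0.5]
force: [1.9, 0.6, -20.1]
grip_width: 0.0176
```

{"name": "carry_out", "arguments": {
  "plan": [
    {"fingers": 1, "rx": 0, "ry": 0, "dx": 0, "dy": 0, "dz": 0, "rz": 0},
    {"fingers": 1, "rx": 0, "ry": 0, "dx": 0, "dy": 0, "dz": 0, "rz": 0},
    {"fingers": 1, "rx": 0, "ry": 0, "dx": 0, "dy": 0, "dz": 0, "rz": 0}
  ]
}}

```text
time_s: 25.35
tool_pos: [0.55, 0.1447, 0.3047]
tool_rot: [-180.0, -0.0, 0.5]
force: [0.3, -0.9, -17.9]
grip_width: 0.0177
```

{"name": "carry_out", "arguments": {
  "plan": [
    {"fingers": 1, "rx": 0, "ry": 0, "dx": 0, "dy": 0, "dz": 0, "rz": 0},
    {"fingers": 1, "rx": 0, "ry": 0, "dx": 0, "dy": 0, "dz": 0, "rz": 0},
    {"fingers": 1, "rx": 0, "ry": 0, "dx": 0, "dy": 0, "dz": 0, "rz": 0}
  ]
}}

```text
time_s: 25.72
tool_pos: [0.5501, 0.1447, 0.3046]
tool_rot: [-180.0, -0.0, 0.5]
force: [1.8, 0.2, -16.3]
grip_width: 0.0176
```

{"name": "carry_out", "arguments": {
  "plan": [
    {"fingers": 1, "rx": 0, "ry": 0, "dx": 0, "dy": 0, "dz": -0.008, "rz": 0},
    {"fingers": 1, "rx": 0, "ry": 0, "dx": 0, "dy": 0, "dz": 0, "rz": 0}
  ]
}}

```text
time_s: 25.98
tool_pos: [0.5501, 0.1447, 0.3046]
tool_rot: [-180.0, -0.0, 0.5]
force: [1.4, 0.3, -18.1]
grip_width: 0.0179
```

{"name": "carry_out", "arguments": {
  "plan": [
    {"fingers": 1, "rx": 0, "ry": 0, "dx": 0, "dy": 0, "dz": 0, "rz": 0},
    {"fingers": 1, "rx": 0, "ry": 0, "dx": 0, "dy": 0, "dz": 0, "rz": 0}
  ]
}}

```text
time_s: 26.22
tool_pos: [0.55, 0.1448, 0.3046]
tool_rot: [-180.0, -0.0, 0.6]
force: [1.6, -1.4, -17.9]
grip_width: 0.0178
```

{"name": "carry_out", "arguments": {
  "plan": [
    {"fingers": 1, "rx": 0, "ry": 0, "dx": 0, "dy": 0, "dz": 0, "rz": 0},
    {"fingers": 1, "rx": 0, "ry": 0, "dx": 0, "dy": 0, "dz": 0, "rz": 0}
  ]
}}

```text
time_s: 26.48
tool_pos: [0.55, 0.1448, 0.3046]
tool_rot: [-180.0, -0.0, 0.5]
force: [1.9, 0.2, -18.1]
grip_width: 0.0175
```

{"name": "carry_out", "arguments": {
  "plan": [
    {"fingers": 1, "rx": 0, "ry": 0, "dx": 0, "dy": 0, "dz": -0.004, "rz": 0},
    {"fingers": 1, "rx": 0, "ry": 0, "dx": 0, "dy": 0, "dz": 0, "rz": 0},
    {"fingers": 1, "rx": 0, "ry": 0, "dx": 0, "dy": 0, "dz": 0, "rz": 0},
    {"fingers": 1, "rx": 0, "ry": 0, "dx": 0, "dy": 0, "dz": 0, "rz": 0}
  ]
}}

```text
time_s: 26.98
tool_pos: [0.55, 0.1448, 0.3047]
tool_rot: [-180.0, -0.0, 0.6]
force: [1.9, -0.1, -18.1]
grip_width: 0.0173
```

{"name": "carry_out", "arguments": {
  "plan": [
    {"fingers": 1, "rx": 0, "ry": 0, "dx": 0, "dy": 0, "dz": 0, "rz": 0},
    {"fingers": 1, "rx": 0, "ry": 0, "dx": 0, "dy": 0, "dz": 0, "rz": 0},
    {"fingers": 1, "rx": 0, "ry": 0, "dx": 0, "dy": 0, "dz": 0, "rz": 0},
    {"fingers": 1, "rx": 0, "ry": 0, "dx": 0, "dy": 0, "dz": 0, "rz": 0}
  ]
}}

```text
time_s: 27.48
tool_pos: [0.5499, 0.1448, 0.3046]
tool_rot: [-180.0, -0.0, 0.6]
force: [1.5, -0.1, -19.0]
grip_width: 0.0173
```

{"name": "carry_out", "arguments": {
  "plan": [
    {"fingers": 1, "rx": 0, "ry": 0, "dx": 0, "dy": 0, "dz": 0, "rz": 0},
    {"fingers": 1, "rx": 0, "ry": 0, "dx": 0, "dy": 0, "dz": 0, "rz": 0},
    {"fingers": 1, "rx": 0, "ry": 0, "dx": 0, "dy": 0, "dz": 0, "rz": 0},
    {"fingers": 1, "rx": 0, "ry": 0, "dx": 0, "dy": 0, "dz": 0, "rz": 0}
  ]
}}

```text
time_s: 27.98
tool_pos: [0.55, 0.1448, 0.3047]
tool_rot: [-180.0, -0.0, 0.6]
force: [2.4, -0.1, -18.3]
grip_width: 0.0173
```

{"name": "carry_out", "arguments": {
  "plan": [
    {"fingers": 1, "rx": 0, "ry": 0, "dx": 0, "dy": 0, "dz": 0.05, "rz": 0},
    {"fingers": 1, "rx": 0, "ry": 0, "dx": 0, "dy": 0, "dz": 0.1, "rz": 0},
    {"fingers": 1, "rx": 0, "ry": 0, "dx": 0, "dy": 0, "dz": 0.15, "rz": 0},
    {"fingers": 1, "rx": 0, "ry": 0, "dx": 0, "dy": 0, "dz": 0.15, "rz": 0},
    {"fingers": 1, "rx": 0, "ry": 0, "dx": 0, "dy": 0, "dz": 0.15, "rz": 0},
    {"fingers": 1, "rx": 0, "ry": 0, "dx": 0, "dy": 0, "dz": 0.15, "rz": 0},
    {"fingers": 1, "rx": 0, "ry": 0, "dx": 0, "dy": 0, "dz": 0.15, "rz": 0},
    {"fingers": 1, "rx": 0, "ry": 0, "dx": 0, "dy": 0, "dz": 0.15, "rz": 0},
    {"fingers": 1, "rx": 0, "ry": 0, "dx": 0, "dy": 0, "dz": 0.15, "rz": 0},
    {"fingers": 1, "rx": 0, "ry": 0, "dx": 0, "dy": 0, "dz": 0.1, "rz": 0},
    {"fingers": 1, "rx": 0, "ry": 0, "dx": 0, "dy": 0, "dz": 0, "rz": 0}
  ]
}}

```text
time_s: 29.35
tool_pos: [0.5498, 0.1447, 0.2654]
tool_rot: [180.0, 0.0, 0.6]
force: [-0.6, 0.3, -4.9]
grip_width: 0.0173
```

```bash
python3 look.py 12
```

```text
29.35 [0.5498 0.1447 0.2654] [179.9904   0.0232   0.5537] [-0.5786  0.3343 -4.8815] [-0.0533  0.2028 -0.0326] 0.017348536293641414
pin in hook mm [ 1.2077 -0.2459 32.1025]
[[282.5854 232.8722]]
```

View pics/w12.png

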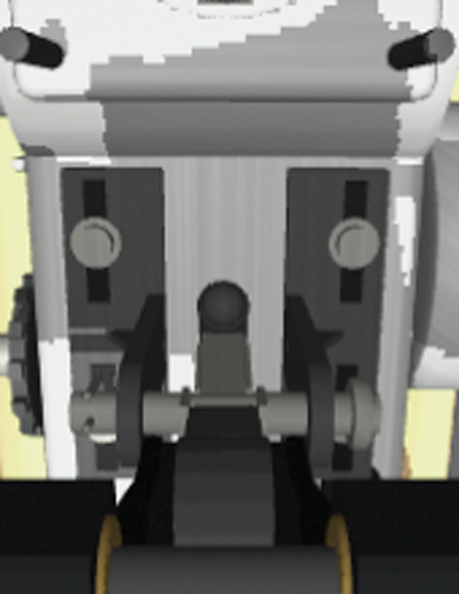

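View pics/s12.png

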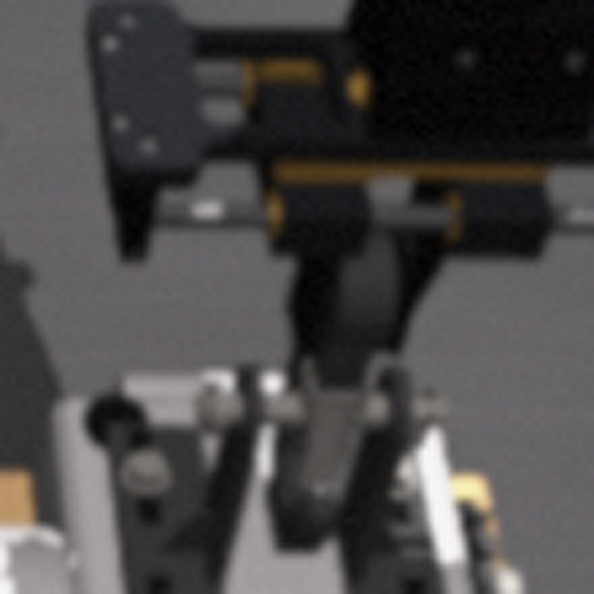

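{"name": "carry_out", "arguments": {
  "plan": [
    {"fingers": 1, "rx": 0, "ry": 0, "dx": 0.01, "dy": 0, "dz": 0.1, "rz": 0},
    {"fingers": 1, "rx": 0, "ry": 0, "dx": 0, "dy": 0, "dz": 0.1, "rz": 0},
    {"fingers": 1, "rx": 0, "ry": 0, "dx": 0, "dy": 0, "dz": 0, "rz": 0}
  ]
}}

```text
time_s: 29.82
tool_pos: [0.55, 0.1447, 0.2593]
tool_rot: [180.0, 0.0, 0.6]
force: [0.4, 0.0, -5.2]
grip_width: 0.0178
```

{"name": "carry_out", "arguments": {
  "plan": [
    {"fingers": 1, "rx": 0, "ry": 0, "dx": 0, "dy": 0, "dz": 0.03, "rz": 0},
    {"fingers": 1, "rx": 0, "ry": 0, "dx": 0, "dy": 0, "dz": 0, "rz": 0}
  ]
}}

```text
time_s: 30.08
tool_pos: [0.5502, 0.1448, 0.2588]
tool_rot: [-180.0, -0.0, 0.5]
force: [-0.3, 0.6, -4.4]
grip_width: 0.0177
```

{"name": "carry_out", "arguments": {
  "plan": [
    {"fingers": 1, "rx": 0, "ry": 0, "dx": 0, "dy": 0, "dz": 0.03, "rz": 0},
    {"fingers": 1, "rx": 0, "ry": 0, "dx": 0, "dy": 0, "dz": 0, "rz": 0}
  ]
}}

```text
time_s: 30.32
tool_pos: [0.5502, 0.1448, 0.2578]
tool_rot: [-180.0, 0.0, 0.6]
force: [-0.1, 0.2, -5.0]
grip_width: 0.0176
```

{"name": "carry_out", "arguments": {
  "plan": [
    {"fingers": 1, "rx": 0, "ry": 0, "dx": 0, "dy": 0, "dz": 0.03, "rz": 0},
    {"fingers": 1, "rx": 0, "ry": 0, "dx": 0, "dy": 0, "dz": 0, "rz": 0}
  ]
}}

```text
time_s: 30.58
tool_pos: [0.5502, 0.1447, 0.2569]
tool_rot: [-180.0, 0.0, 0.5]
force: [0.9, -0.3, -4.3]
grip_width: 0.0176
```

{"name": "carry_out", "arguments": {
  "plan": [
    {"fingers": 1, "rx": 0, "ry": 0, "dx": 0, "dy": 0, "dz": 0.03, "rz": 0},
    {"fingers": 1, "rx": 0, "ry": 0, "dx": 0, "dy": 0, "dz": 0, "rz": 0}
  ]
}}

```text
time_s: 30.82
tool_pos: [0.5503, 0.1448, 0.2563]
tool_rot: [-180.0, -0.0, 0.5]
force: [-0.6, -0.2, -3.7]
grip_width: 0.018
```

{"name": "carry_out", "arguments": {
  "plan": [
    {"fingers": 1, "rx": 0, "ry": 0, "dx": 0, "dy": 0, "dz": 0.03, "rz": 0},
    {"fingers": 1, "rx": 0, "ry": 0, "dx": 0, "dy": 0, "dz": 0, "rz": 0}
  ]
}}

```text
time_s: 31.08
tool_pos: [0.5504, 0.1448, 0.256]
tool_rot: [-180.0, -0.0, 0.5]
force: [-1.4, -2.0, 1.5]
grip_width: 0.0175
```

{"name": "carry_out", "arguments": {
  "plan": [
    {"fingers": 1, "rx": 0, "ry": 0, "dx": -0.02, "dy": 0, "dz": -0.015, "rz": 0},
    {"fingers": 1, "rx": 0, "ry": 0, "dx": 0, "dy": 0, "dz": 0, "rz": 0},
    {"fingers": 1, "rx": 0, "ry": 0, "dx": 0, "dy": 0, "dz": 0, "rz": 0}
  ]
}}

```text
time_s: 31.45
tool_pos: [0.5498, 0.1448, 0.2557]
tool_rot: [-180.0, -0.0, 0.6]
force: [0.0, 0.3, -1.0]
grip_width: 0.0176
```

```bash
python3 look.py 13
```

```text
31.45 [0.5498 0.1448 0.2557] [-179.9923   -0.0294    0.5535] [ 0.0126  0.2866 -0.9686] [-0.0453  0.1317 -0.0129] 0.017601107806235614
pin in hook mm [ 1.1816 -0.3097 41.763 ]
[[282.6929 238.0652]]
```

View pics/w13.png

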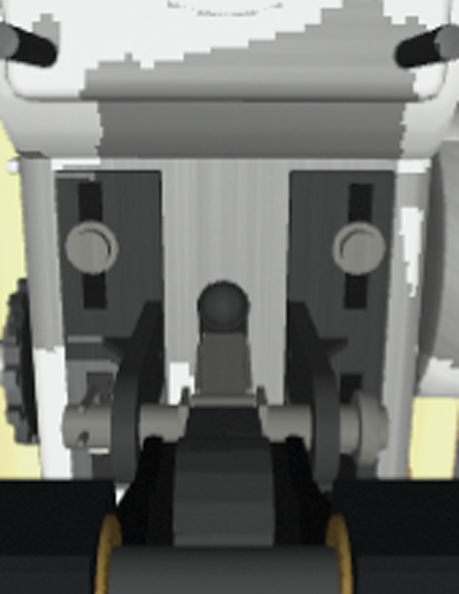

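Hook rests on the pin (weight mostly unloaded, latch shut). Release slowly.

{"name": "carry_out", "arguments": {
  "plan": [
    {"fingers": 0.55, "rx": 0, "ry": 0, "dx": 0, "dy": 0, "dz": 0, "rz": 0},
    {"fingers": 0.5, "rx": 0, "ry": 0, "dx": 0, "dy": 0, "dz": 0, "rz": 0},
    {"fingers": 0.4, "rx": 0, "ry": 0, "dx": 0, "dy": 0, "dz": 0, "rz": 0},
    {"fingers": 0.3, "rx": 0, "ry": 0, "dx": 0, "dy": 0, "dz": 0, "rz": 0}
  ],
  "force": 10
}}

```text
time_s: 32.05
tool_pos: [0.5497, 0.1448, 0.2557]
tool_rot: [-180.0, -0.0, 0.6]
force: [0.6, 0.6, -0.6]
grip_width: 0.0285
```

```bash
python3 look.py 14
```

```text
32.05 [0.5497 0.1448 0.2557] [-179.9964   -0.0097    0.5527] [ 0.5664  0.5712 -0.5972] [0.0005 0.1575 0.0261] 0.028514845238977307
pin in hook mm [ 1.3152 -0.2839 41.8373]
[[282.6554 237.9182]]
```

View pics/w14.png

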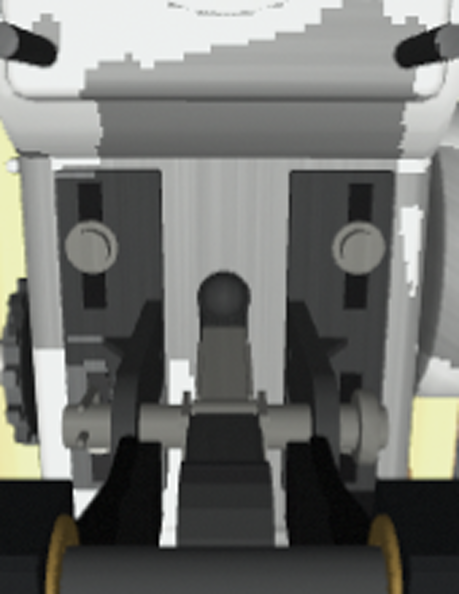

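{"name": "carry_out", "arguments": {
  "plan": [
    {"fingers": 0.0, "rx": 0, "ry": 0, "dx": 0, "dy": 0, "dz": 0, "rz": 0},
    {"fingers": -0.3, "rx": 0, "ry": 0, "dx": 0, "dy": 0, "dz": 0, "rz": 0},
    {"fingers": -0.3, "rx": 0, "ry": 0, "dx": 0, "dy": 0, "dz": 0, "rz": 0},
    {"fingers": -0.3, "rx": 0, "ry": 0, "dx": 0, "dy": 0, "dz": 0, "rz": 0},
    {"fingers": -0.3, "rx": 0, "ry": 0, "dx": 0, "dy": 0, "dz": 0, "rz": 0}
  ]
}}

```text
time_s: 32.78
tool_pos: [0.5496, 0.1448, 0.2556]
tool_rot: [-180.0, -0.0, 0.5]
force: [0.3, 0.3, 0.6]
grip_width: 0.0565
```

```bash
python3 look.py 15
```

```text
32.775 [0.5496 0.1448 0.2556] [-179.9967   -0.0017    0.5492] [0.2597 0.3243 0.6039] [-0.055  0.144  0.012] 0.05646621173949866
pin in hook mm [ 1.3627 -0.2524 41.8754]
[[282.611  237.8714]]
```

View pics/w15.png

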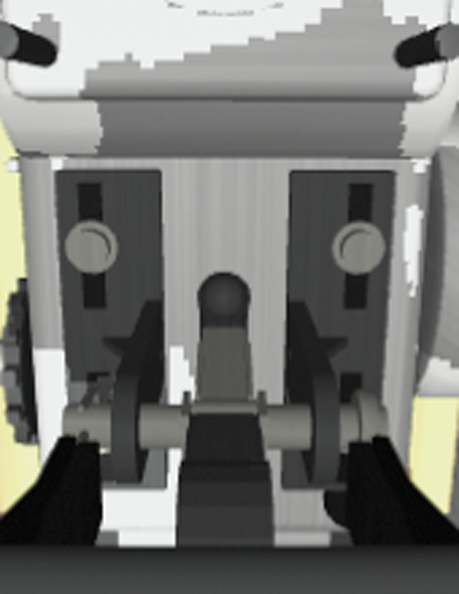

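View pics/s15.png

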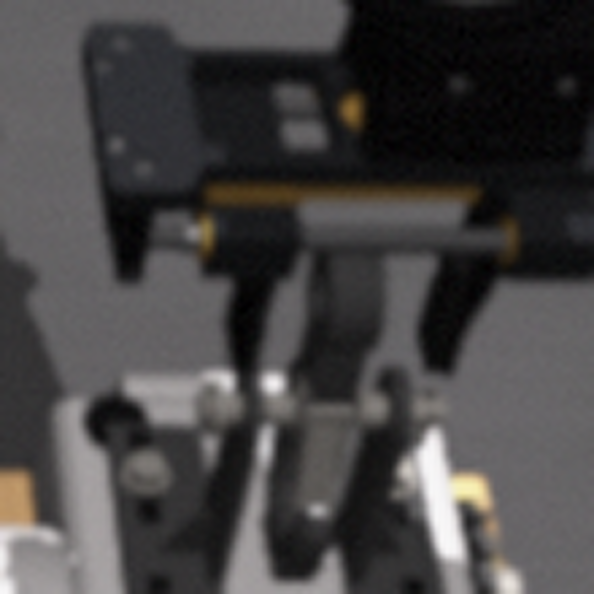

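{"name": "carry_out", "arguments": {
  "plan": [
    {"fingers": -0.3, "rx": 0, "ry": 0, "dx": 0, "dy": 0, "dz": -0.3, "rz": 0},
    {"fingers": -0.3, "rx": 0, "ry": 0, "dx": 0, "dy": 0, "dz": -0.5, "rz": 0},
    {"fingers": -0.3, "rx": 0, "ry": 0, "dx": 0, "dy": 0, "dz": -0.7, "rz": 0},
    {"fingers": -0.3, "rx": 0, "ry": 0, "dx": 0, "dy": 0, "dz": -0.7, "rz": 0},
    {"fingers": -0.3, "rx": 0, "ry": 0, "dx": 0, "dy": 0, "dz": -0.7, "rz": 0},
    {"fingers": -0.3, "rx": 0, "ry": 0, "dx": -0.6, "dy": 0, "dz": -0.7, "rz": 0},
    {"fingers": -0.3, "rx": 0, "ry": 0, "dx": -0.8, "dy": 0, "dz": -0.5, "rz": 0},
    {"fingers": -0.3, "rx": 0, "ry": 0, "dx": -0.8, "dy": 0, "dz": 0, "rz": 0},
    {"fingers": -0.3, "rx": 0, "ry": 0, "dx": 0, "dy": 0, "dz": 0, "rz": 0},
    {"fingers": -0.3, "rx": 0, "ry": 0, "dx": 0, "dy": 0, "dz": 0, "rz": 0}
  ]
}}

```text
time_s: 34.12
tool_pos: [0.4842, 0.1441, 0.3792]
tool_rot: [-180.0, -0.1, 0.5]
force: [-0.1, -0.2, 0.5]
grip_width: 0.0568
```

```bash
python3 look.py 16
python3 - <<'E'
from h import *
t=cam('top');s=cam('scene')
cv2.imwrite('pics/both.png',cv2.resize(np.hstack([s['color'],t['color']])[:,:,::-1],(800,300),interpolation=cv2.INTER_AREA))
crop(s,'s16b.png',350,170,460,260,7)
E
```

```text
34.125 [0.4842 0.1441 0.3792] [-179.9663   -0.0727    0.5402] [-0.1303 -0.243   0.535 ] [-0.0448  0.1562 -0.0218] 0.05679053865572291
pin in hook mm [ 66.7791   0.4358 -81.7434]
[[282.6149 133.9924]]
```

View pics/w16.png

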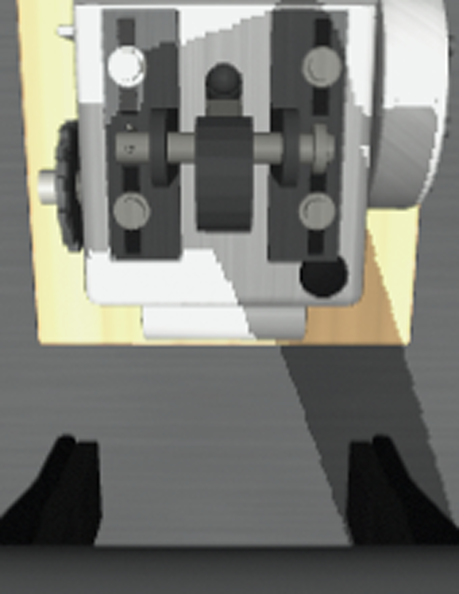

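View pics/s16b.png

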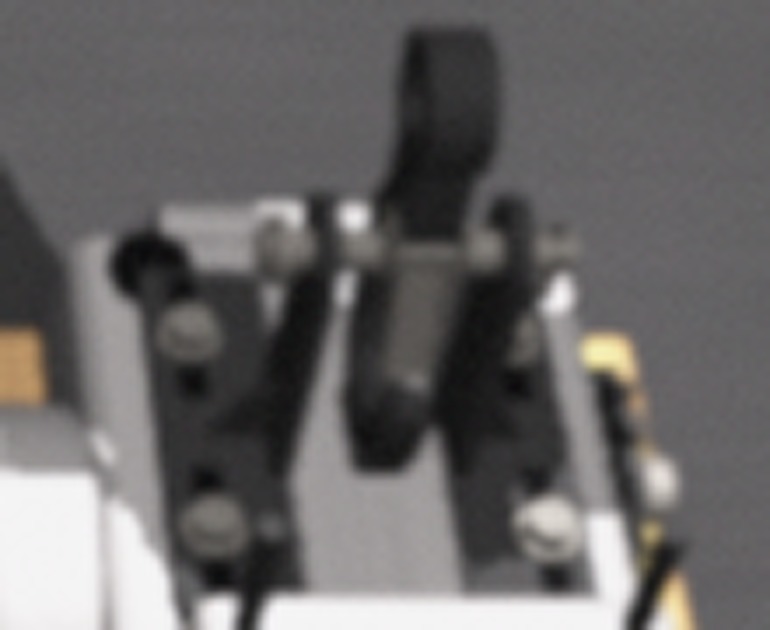

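View pics/both.png

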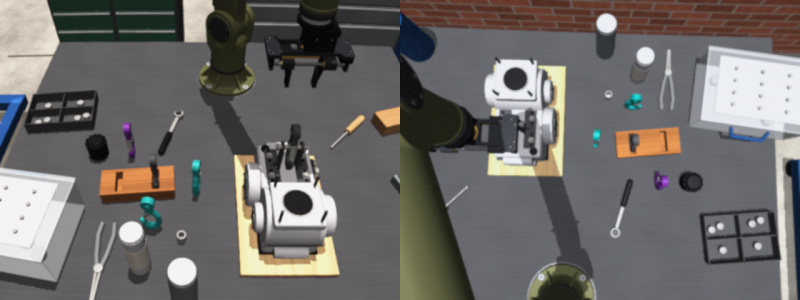

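The hook hangs on the pin with the latch plate shut in front of it. The plain hook is still in the rack and the bystanders have not moved. Handing in.

```bash
python3 -c "
from cell import ticket; print(ticket.sign_off())"
```

```text
the job is handed in; nothing more can be done
None
```

The latched hook now hangs by itself on the bracket pin with its latch shut, and the job is handed in at about 34 s of the 70 s allowed.

- **Choice and fit:** I took the hook with the grey latch plate from the rack's right-hand slot. Pushing its mouth onto the pin met about 3 N. I then drew it up, and the pictures showed the latch closed in front of the pin.
- **Pull:** The net pull on the pin stayed at about 13.5–14.5 N for the last 2 s. While I was setting it, the pull drifted between about 9 and 22 N, so the whole stretch was not steady. No reading came near the 30 N limit.
- **Lowering:** I let the hook down until the pin took its weight. The last hard reading was about 6 N down on the pin, and I eased it off before opening the fingers.
- **Last checks:**
    - After the gripper withdrew, the hook hung with a slight tilt.
    - The plain hook was still in the rack.
    - The ratchet, socket and filter looked unmoved in the scene and top pictures; I did not measure their positions.
- **Small disagreement:** Lifting and lowering between the two seats moved the tool about 49 mm, against 50 mm by the drawing. By my pin estimate the pin sat about 7 mm below the hook's centre when seated, where the drawing says 9 mm. That is within the measuring error.

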